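# Load the blister checking stand barcode side out

## Task

Swing the keeper bar of the checking stand fully open and lay the card that is already on the stand, which has been checked, flat in the green tray. Turn over every other blister card, those lying tablets up on the counter, and stand each on end on the stand's lip, flat against the backrest, so that its barcode side faces out to the scanner. When all of them are loaded, swing the keeper bar back across them until it clicks home; leave the bottles, carton and marker as they are.

Things in the scene. Friction and masses are not known exactly. Their poses are not given: they have to be found in the camera images.
- card_a: flat hard-shell blister card, white frame, 110 x 62 x 10 thick, 60 g: two rows of five orange tablets on one face, blue foil with a black-and-white barcode on the other. Origin at its centre; x along the 110 length, y along the 62 width, z out of the tablet face (up at the start, when it lies flat, tablets up). Ends alike: either may be up. May be absent (None)
- card_b: flat hard-shell blister card, white frame, 110 x 62 x 10 thick, 60 g: two rows of five green tablets on one face, blue foil with a black-and-white barcode on the other. Origin at its centre; x along the 110 length, y along the 62 width, z out of the tablet face (up at the start, when it lies flat, tablets up). Ends alike: either may be up. May be absent (None)
- card_c: flat hard-shell blister card, white frame, 110 x 62 x 10 thick, 60 g: two rows of five pink tablets on one face, blue foil with a black-and-white barcode on the other. Origin at its centre; x along the 110 length, y along the 62 width, z out of the tablet face (up at the start, when it lies flat, tablets up). Ends alike: either may be up. May be absent (None)
- card_done: the card already checked: same size and build as the others (110 x 62 x 10, about 60 g, origin at its centre, x along the length, z out of the tablet face), with dark grey tablets. It starts on the stand, foot on the lip, barcode out, behind the shut keeper bar, anywhere along the stand
- tray: shallow green tray for checked cards, fixed: 150 along x, 160 along y, floor and walls 4 thick, 14 high overall. Origin at the centre of its underside
- rest: Backrest of the checking stand, sloping 50 degrees from level. Origin on its front surface, mid-width, where it meets the lip, 18 above the table. x points down the slope, y along the stand (to the left), z out of the surface (away from the robot, up). Surface x -68 to 0, y -180 to 180, 6 thick; the lip at its foot (x 0 to 6) stands 12 out; end cheeks at y +-184 stand 17 out
- place_mid (a point): centre of a card loaded in the middle place: rest x -55, y 0, z 5 (card on end, foot on the lip, back flat on the backrest). Three pale patches mark the places, 118 apart in y; any may be used. A loaded card's top rises 42 past the backrest's top edge, with free space behind it for a finger
- stand: the checking stand, fixed to the table; its slope faces away from the robot, to the scanner, turned 22 to 35 degrees to the left. Origin on the table under the lip line, x out of its front, y along it. White base plate 100 (50 each way of the origin) x 450 x 8 thick; struts under the backrest below 50 height; a post at y = 216, 74 high, holds the spring ball of the detent
- keeper (a joint): keeper bar hinge, rad: 0 shut, 2.2 fully open. Axis along rest y through rest x 0, z 17.5; the bar's centreline is 75 from it, at rest x = -75 cos q, z = 17.5 + 75 sin q. It opens away from the backrest; beyond 1.0 it falls open, else it stays. Detent: at 0.35 it meets a spring ball and must be pushed past it (2 N at the bar) until it clicks home at 0; 4 N pulls it out again
- bar_mid (a point): middle of the keeper bar, on its centreline: a round steel bar 12 thick, 385 long, along rest y, on an arm at each end. Yellow grip sleeves at 41 to 77 either side of the middle, between the card places. Shut, it lies 1.5 off the faces of loaded cards; where no card is, there is 11 between it and the backrest plane, whose top edge lies 7 lower down the slope
- bottle_white: white plastic bottle with a white cap, diameter 48, 95 tall; bystander, origin at the centre of its underside
- bottle_amber: amber bottle with a white cap, diameter 52, 100 tall; bystander, origin at the centre of its underside
- carton: small white carton with a pink band, 45 x 75 x 30 high; bystander, origin at the centre of its underside
- marker: black marker pen with a red cap lying down, 100 x 14 x 14; bystander, origin at the centre of its underside, its length along x

How it is judged:
By the outcome, as a careful person would: the job done as asked, in the order asked, and still so for the second after the job is handed in, with the robot touching nothing.
Of card_a, card_b, card_c only 2 to 3 are there at a start; the rules pass over those that are not, and their reading is None.
At some moment in a run one of card_a, card_b, card_c may be knocked a few centimetres aside while the robot is not near it.
It also fails if it takes over 210 s, if anything falls off the work surface, if the arm or the gripper's body presses on something with over 40 N, if the wrist force passes 120 N, or if a joint passes its speed limit or range.

## Robot

A 6-joint arm with a two-finger parallel gripper is mounted at the origin on the work surface. World frame = base frame: x ahead of the robot, y to its left, z up, the work surface at z = 0. Lengths are in m, angles in rad, forces in N, time in s.
With the tool pointing down it reaches from about 0.35 to 1 m from the base axis. Payload 7.1 kg.
Tool frame: the origin (TCP) lies midway between the tips of the shut fingers; the grasp point (between the pads) lies robot.pinch_z behind it (robot.pinch_z is the distance from the TCP to the grasp point, in m); z points along the fingers, y is the line along which they close (so a half turn about z gives the same grasp; the last joint's range is limited). The gripper opens to 85 mm and grips with 20 to 120 N. Pads are 22 mm wide; open, the fingers measure 114 mm over their backs; the gripper's body (76 mm by 85 mm) begins 54 mm behind the grasp point. The pads swing forward as they close: fully open they stand 13 mm farther back than shut.
Start: joints at [-1.207, 0.423, 1.63, -0, 1.089, -0.019], TCP at [0.233, -0.58, 0.231] pointing down, gripper open.
Joint ranges: [-3, 3], [-0.9, 2.11], [0.09, 2.58], [-1.31, 4.45], [0.11, 2.69], [-2.54, 2.54]. Speed limits (rad/s): [2.39, 2.39, 3.01, 3.14, 3.14, 3.14].

## Interface

Orientations are given as a unit quaternion [w, x, y, z].
In Python, from bench import robot gives the robot as it stands.
- The arm moves only by the tool drive_tool, never from a script. Its argument "targets" is a list of rows, each a list of 7 numbers: the finger opening in mm, from 0 to 85.4, then the shift along the tool's x, y, z in mm, then the turn, a rotation vector about the tool's x, y, z in rad. In form: [[hand, dx, dy, dz, rx, ry, rz], ...]. A call has 1 to 5 rows; each row shifts and turns the commanded pose from where the row before left it, along the tool's axes as they then stand; what a row does not reach is not made up. A row lasts 1/10 s, in which the tool goes at most 50 mm and 8.59 degrees, less where a joint would pass 70% of its speed; a pose out of reach is approached as far as the arm can. A call with a gripper value outside its range is refused whole. The fingers move at their own pace and stop on an object; the grip force is fixed at half the most. Time passes only in rows, so rows that do not move let the fingers close. It gives the time, the measured TCP pose, the force, the opening and the grip force at its end, in the units of the state.
- robot.sense(): the state, without advancing time (a new reading comes with each control period).
- robot.get_image(name): name is "scene" or "top" or "wrist"; returns the picture (384x512x3 uint8, red, green, blue); there is no depth.
- robot.camera_params(name): a dict with "vertical_fov" (degrees; the focal length in pixels is half the picture's height over the tangent of half this angle, whatever the lens; pixels are square), "cx", "cy" (the principal point, pixels), "camera_from_world" (4x4, takes a point from world to camera coordinates); the wrist camera has in their place "T_tool_cam" (4x4, takes a point from camera to tool coordinates, whose origin is the TCP and whose axes are the flange's). Camera axes: x right, y down, z forward; pixel columns grow to the right and rows downward; lengths in m; the calibration is good to about 2 mm. A picture is of the moment at which its call begins: read the wrist's pose just before it. camera_params takes no time and is no camera call.
- robot.sign_off(): hands the job in; it is judged then, once.
Trained networks look in the newest picture that a camera, given by its name, has taken for a name from the list of things; names that differ only in an ending like _2 or _b are one class to them, and where a whole thing is asked for, a point or a joint stands for the part that bears it (a point fixed in the world has none). Each returns a list of dicts, best first, with "score" (0 to 1); they miss things now and then, are a little off and sometimes report something else, mostly with a low value. They report only what shows in the picture. A call takes as long as a camera call.
- robot.boxes_of(name, camera): "bbox" ([left, top, width, height] in pixels, round what is visible of it).
The state is a dict: "time": time; "joints": joint angles; "qd": joint speeds; "joint_torque": joint torques, N m; "eef_pos": TCP position; "ee_rot": TCP orientation; "wrist_force": force on the tool from outside, world axes, zero at the start; "moment": the same for the moment, N m; "finger_gap": finger opening in m; "gripper_force": force on a finger pad.
Only numpy, scipy, OpenCV 4.12 (cv2) and the standard library are available. Lean on these libraries where they do the work, as an engineer would, in place of code of your own. Each camera call takes 0.05 s, during which the arm holds its last target. There are 200 camera calls.

## Working session

There is one attempt and no reset: what is moved stays moved. The work goes in short steps, Python scripts to look and compute and a tool call to move; the robot and the scene stay as the last step left them, time stands still between calls to the robot, and variables do not carry over. Pictures are saved under pics/ and viewed, at most 15 in all, crops included, and the job is handed in when it is done.

Besides the shell and the picture viewer there is one more tool, called after "Request:" as name([rows], argument=value, ...), one row to a line, values as JSON. drive_tool: Moves the arm, as the interface text tells. Its arguments: {"type":"object","properties":{"targets":{"type":"array"}},"required":["targets"]}

```bash
ls; mkdir -p pics
python3 - <<'E'
from bench import robot
import cv2, numpy as np
print(robot.sense()); print(robot.pinch_z)
for n in ("scene","top","wrist"):
    im=robot.get_image(n); cv2.imwrite(f"pics/{n}0.png",im[:,:,::-1]); p=robot.camera_params(n); print(n,p)
    for o in ("card_a","card_done","tray","rest","stand","bar_mid","bottle_white","bottle_amber","carton","marker"):
        print(o,[(np.round(b["bbox"]).astype(int).tolist(),round(b["score"],2)) for b in robot.boxes_of(o,n)][:5])
E
```

```text
pics
{'time': 0.0, 'joints': array([-1.20695584e+00,  4.23839694e-01,  1.63071295e+00, -1.63675813e-05,
        1.08861053e+00, -1.90000757e-02]), 'qd': array([-8.32241972e-04,  1.62304801e-03, -9.75819242e-04,  5.49300918e-04,
        6.06118591e-05, -2.26691743e-04]), 'joint_torque': array([ 2.21728842e-03, -5.57382488e+01, -2.81743830e+01,  6.25841881e-05,
        7.32665299e-03,  1.96320080e-06]), 'eef_pos': array([ 0.23329239, -0.57922023,  0.2305374 ]), 'ee_rot': array([-7.72373539e-04,  9.81733986e-01,  1.90257098e-01, -1.41865178e-04]), 'wrist_force': array([-0.56365746,  0.41743601,  0.46323385]), 'moment': array([ 0.01813163,  0.02486375, -0.02282262]), 'gripper_force': 0.0, 'finger_gap': 0.08524611243848322}
0.0187
scene {'vertical_fov': 53.03911571456888, 'cx': 253.75637167975918, 'cy': 191.8903106456666, 'camera_from_world': array([[-0.87707923,  0.48032996, -0.00389303,  0.48519894],
       [ 0.41282229,  0.74961762, -0.51735015, -0.21601286],
       [-0.24558049, -0.4553642 , -0.85576496,  1.1701758 ],
       [ 0.        ,  0.        ,  0.        ,  1.        ]])}
card
[... 1246 characters left out ...]
 24], 0.83)]
carton [([214, 128, 127, 90], 0.46), ([87, 210, 9, 38], 0.42)]
marker [([200, 114, 145, 119], 0.52), ([87, 210, 10, 35], 0.44)]
wrist {'vertical_fov': 64.85143020875448, 'cx': 252.1490104273841, 'cy': 191.32318988959548, 'T_tool_cam': array([[-6.25666565e-04, -9.65420086e-01, -2.60698418e-01,
         6.53870111e-02],
       [ 9.99999578e-01, -4.28738142e-04, -8.12256123e-04,
         1.77469188e-03],
       [ 6.72397020e-04, -2.60698817e-01,  9.65419947e-01,
        -1.43681850e-01],
       [ 0.00000000e+00,  0.00000000e+00,  0.00000000e+00,
         1.00000000e+00]])}
card_a []
card_done []
tray []
rest []
stand []
bar_mid []
bottle_white []
bottle_amber []
carton []
marker []
```

Run:
```python
import cv2
a=cv2.imread("pics/top0.png")[95:285,70:440]; cv2.imwrite("pics/t0c.png",cv2.resize(a,None,fx=2.15,fy=2.15,interpolation=cv2.INTER_CUBIC))
a=cv2.imread("pics/scene0.png")[70:384,130:420]; cv2.imwrite("pics/s0c.png",cv2.resize(a,None,fx=1.9,fy=1.9,interpolation=cv2.INTER_CUBIC))
```

```text
(no output)
```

View pics/t0c.png

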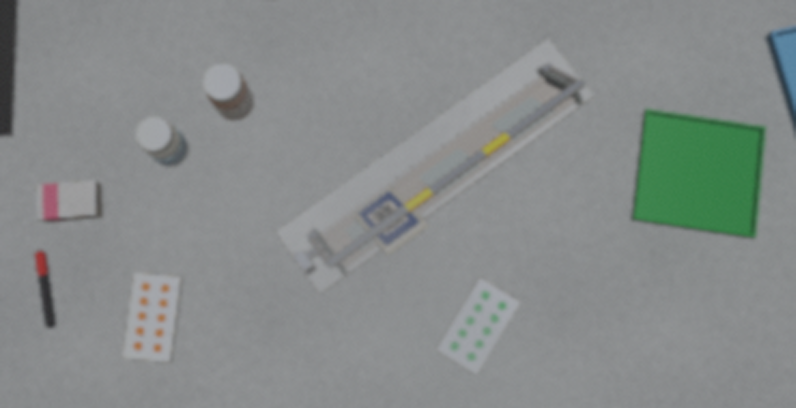

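View pics/s0c.png

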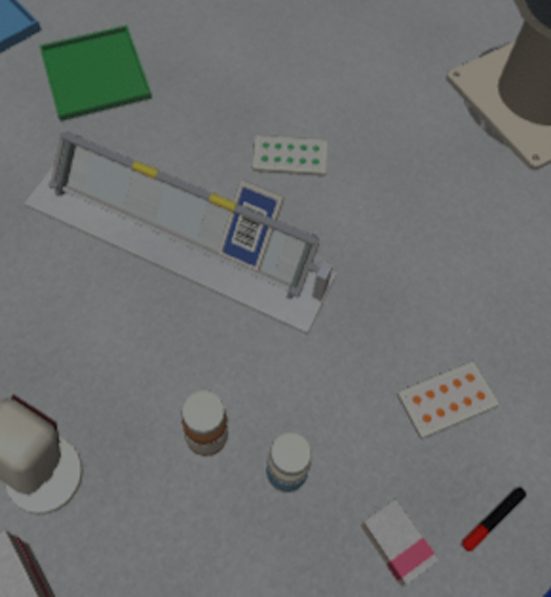

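```bash
cat > h.py <<'E'
import numpy as np, cv2
from scipy.spatial.transform import Rotation as R
from scipy.optimize import least_squares
from bench import robot
def pose():
    s=robot.sense(); T=np.eye(4); q=s["ee_rot"]; T[:3,:3]=R.from_quat([q[1],q[2],q[3],q[0]]).as_matrix(); T[:3,3]=s["eef_pos"]; return T
def cam(n,T=None):
    p=robot.camera_params(n); f=192/np.tan(np.radians(p["vertical_fov"]/2))
    K=np.array([[f,0,p["cx"]],[0,f,p["cy"]],[0,0,1]])
    W=np.linalg.inv((pose() if T is None else T)@p["T_tool_cam"]) if n=="wrist" else p["camera_from_world"]
    return K,W
def proj(c,P):
    K,W=c; P=np.atleast_2d(P); q=(W[:3,:3]@P.T).T+W[:3,3]; q=q@K.T; return q[:,:2]/q[:,2:]
def back(c,uv,z):
    K,W=c; C=-W[:3,:3].T@W[:3,3]; d=(np.c_[np.atleast_2d(uv),np.ones(len(np.atleast_2d(uv)))]@np.linalg.inv(K).T)@W[:3,:3]
    return C+d*((z-C[2])/d[:,2])[:,None]
c50,s50=np.cos(np.radians(50)),np.sin(np.radians(50))
RS=np.array([[c50,0,s50],[0,1,0],[-s50,0,c50]])   # rest->stand
def stand2w(st,P):
    x,y,a=st; P=np.atleast_2d(P); return (R.from_euler("z",a).apply(P))+[x,y,0]
def rest2w(st,P): return stand2w(st,np.atleast_2d(P)@RS.T+[0,0,.018])
def fitquad(mask,c,z,L=.110,Wd=.062):
    "centre,yaw of a card rectangle from a mask"
    cs,_=cv2.findContours(mask,cv2.RETR_EXTERNAL,cv2.CHAIN_APPROX_NONE); k=max(cs,key=cv2.contourArea)
    P=back(c,k[:,0,:].astype(float),z)[:,:2].astype(np.float32)
    (cx,cy),(w,h),a=cv2.minAreaRect(P); a=np.radians(a)
    if w<h: a+=np.pi/2
    return np.round([cx,cy,(a+np.pi/2)%np.pi-np.pi/2,max(w,h),min(w,h)],4)
def cards(n,c,minsat=None,z=.01,boxes=None):
    im=robot.get_image(n); g=im.min(2); out=[]
    for b in boxes if boxes is not None else robot.boxes_of("card_a",n):
        if isinstance(b,dict): b=b["bbox"]
        x,y,w,h=[int(v) for v in b]; x0,y0=max(x-8,0),max(y-8,0); sub=im[y0:y+h+8,x0:x+w+8]
        lab=cv2.cvtColor(sub,cv2.COLOR_RGB2LAB).astype(float); bg=np.median(lab[[0,-1]].reshape(-1,3),0)
        d=np.linalg.norm(lab-bg,axis=2); m=np.zeros(g.shape,np.uint8); m[y0:y+h+8,x0:x+w+8]=(d>25)
        m=cv2.morphologyEx(m,cv2.MORPH_CLOSE,np.ones((7,7)))
        out.append((fitquad(m,c,z),np.median(lab[d>25],0).round()))
    return im,out
E
python3 - <<'E'
from h import *
c=cam("top"); o=np.array([70,95])
pk=np.array([[548,40],[592,97],[320,291],[279,233],[583,85],[338,258]])/2.15+o
y=.225; M=np.array([[.05,-y,.008],[-.05,-y,.008],[-.05,y,.008],[.05,y,.008]])
b=np.array([[-.075,-.1925,.0175],[-.075,.1925,.0175]])
f=lambda s:np.r_[(proj(c,stand2w(s,M))-pk[:4]).ravel(),(proj(c,rest2w(s,b))-pk[4:]).ravel()]
r=least_squares(f,[.5,0,.55]); print("stand",r.x.round(4),r.fun.round(1))
im,o2=cards("top",c); print(o2)
print("tray",back(c,np.array([[645,110],[765,127],[755,237],[632,220]])/2.15+o,.014).round(3))
s=r.x
print("places",rest2w(s,[[-.055,v,.005] for v in(-.118,0,.118)]).round(3))
for n,u in(("bw",(154,132)),("ba",(223,81)),("card_done",(385,212))): print(n,back(c,np.array(u)/2.15+o,.07).round(3))
E
```

```text
stand [ 0.6257 -0.0473  0.5984] [ 1.3 -1.3  2.  -0.8  0.8  0.9 -0.7 -1.  -0.1 -0.8 -2.9  2.5]
[(array([ 0.4353, -0.1202,  0.    ,  0.    ,  0.    ]), array([148., 104., 141.])), (array([ 0.4341,  0.3295, -0.0993,  0.0975,  0.0495]), array([174., 128., 126.]))]
tray [[ 0.688 -0.323  0.014]
 [ 0.66  -0.481  0.014]
 [ 0.514 -0.454  0.014]
 [ 0.541 -0.296  0.014]]
places [[ 0.666 -0.163  0.063]
 [ 0.6   -0.065  0.063]
 [ 0.533  0.032  0.063]]
bw [[0.662 0.313 0.07 ]]
ba [[0.726 0.227 0.07 ]]
card_done [[0.552 0.026 0.07 ]]
```

```bash
cat >> h.py <<'E'
import json,os
ST=np.array([0.6257,-0.0473,0.5984])
if os.path.exists("st.json"): ST=np.array(json.load(open("st.json")))
def log():
    s=robot.sense(); open("log.txt","a").write(json.dumps([s["joints"].tolist(),s["eef_pos"].tolist(),s["ee_rot"].tolist()])+"\n")
def mk(p,z,x):
    "pose from position, tool z direction, approximate tool x"
    z=np.array(z,float)/np.linalg.norm(z); x=np.array(x,float); x=x-z*(x@z); x/=np.linalg.norm(x)
    T=np.eye(4); T[:3,:3]=np.c_[x,np.cross(z,x),z]; T[:3,3]=p; return T
def plan(h,*targets,T=None,step=45,ang=8.):
    "print rows through successive targets, starting from T (now); rounding is carried over"
    T=pose() if T is None else T
    for t in targets:
        d=np.linalg.norm(t[:3,3]-T[:3,3])*1000; w=R.from_matrix(T[:3,:3].T@t[:3,:3]).as_rotvec()
        n=int(np.ceil(max(d/step,np.degrees(np.linalg.norm(w))/ang,1))); A=T.copy(); B=T.copy(); out=[]
        for i in range(1,n+1):
            B=A.copy(); B[:3,:3]=A[:3,:3]@R.from_rotvec(w*i/n).as_matrix(); B[:3,3]=A[:3,3]+(t[:3,3]-A[:3,3])*i/n
            D=np.linalg.inv(T)@B; r=np.r_[(D[:3,3]*1000).round(0 if i<n else 1),R.from_matrix(D[:3,:3]).as_rotvec().round(3)]
            E=np.eye(4); E[:3,:3]=R.from_rotvec(r[3:]).as_matrix(); E[:3,3]=r[:3]/1000; T=T@E
            out.append([h]+[float("%g"%v) for v in r])
        for i in range(0,n,5): print(json.dumps(out[i:i+5]))
        print("--")
    return T
ax=lambda deg:np.array([np.cos(np.radians(deg)),np.sin(np.radians(deg)),0])
E
python3 - <<'E'
from h import *
log(); plan(0,mk([.57,-.07,.34],[0,0,-1],ax(34)))
E
```

```text
[[0, 36.0, -25.0, -8.0, -0.0, 0.0, -0.015], [0, 36.0, -24.0, -8.0, -0.0, 0.0, -0.015], [0, 37.0, -24.0, -7.0, -0.0, 0.0, -0.015], [0, 37.0, -23.0, -8.0, -0.0, 0.0, -0.015], [0, 37.0, -23.0, -8.0, -0.0, 0.0, -0.015]]
[[0, 38.0, -22.0, -8.0, -0.0, 0.0, -0.015], [0, 38.0, -21.0, -7.0, -0.0, 0.0, -0.015], [0, 38.0, -21.0, -8.0, -0.0, 0.0, -0.015], [0, 39.0, -20.0, -8.0, -0.0, 0.0, -0.015], [0, 39.0, -20.0, -8.0, -0.0, 0.0, -0.015]]
[[0, 39.0, -19.0, -7.0, -0.0, 0.0, -0.016], [0, 39.0, -19.0, -8.0, -0.0, 0.0, -0.015], [0, 40.0, -18.0, -8.0, -0.0, 0.0, -0.015], [0, 40.0, -16.9, -7.7, -0.0, 0.0, -0.015]]
--
```

Request:
drive_tool([
  [0,36,-25,-8,0,0,-0.015],
  [0,36,-24,-8,0,0,-0.015],
  [0,37,-24,-7,0,0,-0.015],
  [0,37,-23,-8,0,0,-0.015],
  [0,37,-23,-8,0,0,-0.015],
])

```text
time: 2.25
eef_pos: [0.3541, -0.3959, 0.2707]
ee_rot: [0.0, 0.974, 0.227, 0.0]
wrist_force: [0.2, -0.2, 0.8]
finger_gap: 0.0127
gripper_force: 0.0
```

Request:
drive_tool([
  [0,38,-22,-8,0,0,-0.015],
  [0,38,-21,-7,0,0,-0.015],
  [0,38,-21,-8,0,0,-0.015],
  [0,39,-20,-8,0,0,-0.015],
  [0,39,-20,-8,0,0,-0.015],
])

```text
time: 2.75
eef_pos: [0.475, -0.2138, 0.3099]
ee_rot: [0.0, 0.965, 0.264, 0.0]
wrist_force: [0.8, -0.8, -0.6]
finger_gap: 0.0002
gripper_force: 0.0
```

Request:
drive_tool([
  [0,39,-19,-7,0,0,-0.016],
  [0,39,-19,-8,0,0,-0.015],
  [0,40,-18,-8,0,0,-0.015],
  [0,40,-17,-8,0,0,-0.015],
  [0,0,0,0,0,0,0],
])

```text
time: 3.25
eef_pos: [0.5728, -0.0661, 0.3415]
ee_rot: [0.0, 0.956, 0.295, 0.002]
wrist_force: [0.5, 0.0, -0.2]
finger_gap: 0.0003
gripper_force: 0.0
```

Run:
```python
from h import *
log(); print(robot.sense()["joints"].round(3),pose().round(3).tolist())
im=robot.get_image("wrist"); cv2.imwrite("pics/w1.png",im[:,:,::-1]); c=cam("wrist")
print(robot.boxes_of("card_done","wrist")[:2],robot.boxes_of("bar_mid","wrist")[:2])
# overlay model
s=ST; v=im[:,:,::-1].copy()
def line(a,b,col): cv2.line(v,*[tuple(int(t) for t in proj(c,q)[0]) for q in(a,b)],col,1)
W=lambda p:stand2w(s,p)[0]; Rr=lambda p:rest2w(s,p)[0]
q=[(.05,-.225,.008),(-.05,-.225,.008),(-.05,.225,.008),(.05,.225,.008)]
for i in range(4): line(W(q[i]),W(q[(i+1)%4]),(0,0,255))
line(Rr((-.075,-.19,.0175)),Rr((-.075,.19,.0175)),(0,255,0)); line(Rr((-.068,-.18,0)),Rr((-.068,.18,0)),(255,0,255)); line(Rr((0,-.18,.012)),Rr((0,.18,.012)),(255,255,0))
cv2.imwrite("pics/w1o.png",cv2.resize(v,None,fx=1.5,fy=1.5,interpolation=cv2.INTER_CUBIC))
```

```text
[-1.360e-01  2.420e-01  1.627e+00  1.000e-03  1.269e+00  8.360e-01] [[0.826, 0.563, 0.003, 0.573], [0.563, -0.826, 0.001, -0.066], [0.003, 0.001, -1.0, 0.342], [0.0, 0.0, 0.0, 1.0]]
[{'bbox': [0.0, 50.6, 21.1, 52.8], 'score': 0.73}] [{'bbox': [112.4, 108.2, 302.6, 44.0], 'score': 0.56}]
```

View pics/w1o.png

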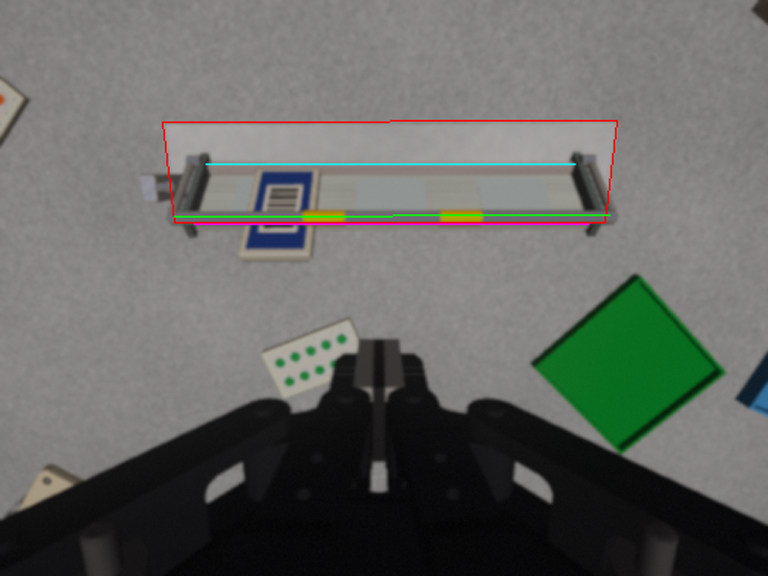

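Run:
```python
from h import *
def sl(n,c,im):
    h=cv2.cvtColor(im,cv2.COLOR_RGB2HSV); m=cv2.inRange(h,(20,120,80),(35,255,255)); k,l,st,ce=cv2.connectedComponentsWithStats(m); i=np.argsort(-st[1:,4])[:2]+1; return ce[i],st[i]
im=cv2.imread("pics/w1.png")[:,:,::-1]; c=cam("wrist"); ce,st=sl("wrist",c,im); print(ce,st)
ce=ce[np.argsort(ce[:,0])]
im2=cv2.imread("pics/top0.png")[:,:,::-1]; c2=cam("top"); ce2,st2=sl("top",c2,im2); ce2=ce2[np.argsort(ce2[:,0])]; print(ce2)
P=[[-.075,.059,.0175],[-.075,-.059,.0175]]
f=lambda s:np.r_[(proj(c,rest2w(s,P))-ce).ravel()*1,(proj(c2,rest2w(s,P))-ce2).ravel()*.5]
r=least_squares(f,ST); print(r.x.round(4),r.fun.round(2)); json.dump(r.x.tolist(),open("st.json","w")); s=r.x
# card_done along stand, from blue
h=cv2.cvtColor(im,cv2.COLOR_RGB2HSV); m=cv2.inRange(h,(105,120,40),(130,255,255)); m[:, :120]=0; k,l,st,ce=cv2.connectedComponentsWithStats(m)
m[300:]=0; m[:,320:]=0; ys,xs=np.nonzero(m); print(xs.min(),xs.max(),ys.min(),ys.max())
K,W=c; C=-W[:3,:3].T@W[:3,3]
# intersect rays with card face plane rest z=.01
n=stand2w([0,0,s[2]],RS[:,2])[0]; p0=rest2w(s,[0,0,.01])[0]
hull=cv2.convexHull(np.c_[xs,ys].astype(np.int32))[:,0]
d=(np.c_[hull,np.ones(len(hull))]@np.linalg.inv(K).T)@W[:3,:3]; X=C+d*(((p0-C)@n)/(d@n))[:,None]
L=(R.from_euler("z",-s[2]).apply(X-[s[0],s[1],.018]))@RS
print("card_done rest x",L[:,0].min(),L[:,0].max(),"y",L[:,1].min(),L[:,1].max(),cv2.minAreaRect(L[:,:2].astype(np.float32)))
x=rest2w(s,[-.075,-.059,.0175])[0]; print("sleeve R",x)
a=np.degrees(s[2]); ex=ax(a)
# push: behind bar -> beyond
p=lambda xx,z:mk(stand2w(s,[xx,-.059,z])[0],[0,0,-1],ex)
T=plan(0,p(-.085,.13)); T=plan(0,p(-.085,.083),p(.05,.083),p(.02,.16),T=T,step=20)
```

```text
[[307.19858156 144.5248227 ]
 [215.43060498 144.59074733]] [[293 140  29  10 282]
 [202 140  28  11 281]]
[[265.17391304 186.91304348]
 [300.375      161.5       ]]
[ 0.6234 -0.0494  0.5952] [ 0.65 -0.28 -0.72 -0.32  0.61  0.85  0.94  0.78]
165 206 115 164
card_done rest x -0.10209837600860193 -0.009655314303149072 y 0.07696618411704263 0.12359383944968019 ((-0.055876925587654114, 0.1002516895532608), (0.04662147909402847, 0.09241084009408951), 89.95797729492188)
sleeve R [ 0.62766544 -0.11773846  0.08670212]
[[0, -6.0, 14.0, 42.0, -0.0, 0.0, -0.0], [0, -5.0, 15.0, 42.0, -0.0, 0.0, -0.0], [0, -6.0, 14.0, 42.0, -0.0, 0.001, -0.0], [0, -6.0, 15.0, 42.0, -0.0, -0.0, -0.001], [0, -5.8, 14.3, 42.0, -0.0, -0.0, 0.0]]
--
[[0, 0.0, -0.0, 16.0, -0.0, -0.0, 0.0], [0, 0.0, -0.0, 15.0, -0.0, -0.0, 0.0], [0, 0.0, -0.0, 16.0, -0.0, -0.0, 0.0]]
--
[[0, 19.0, 0.0, -0.0, -0.0, -0.0, 0.0], [0, 20.0, 0.0, -0.0, -0.0, -0.0, 0.0], [0, 19.0, 0.0, -0.0, -0.0, -0.0, 0.0], [0, 19.0, 0.0, -0.0, -0.0, -0.0, 0.0], [0, 19.0, 0.0, -0.0, -0.0, -0.0, 0.0]]
[[0, 20.0, 0.0, -0.0, -0.0, -0.0, 0.0], [0, 19.0, 0.0, -0.0, -0.0, -0.0, 0.0]]
--
[[0, -6.0, -0.0, -15.0, -0.0, -0.0, 0.0], [0, -6.0, -0.0, -16.0, -0.0, -0.0, 0.0], [0, -6.0, -0.0, -15.0, -0.0, -0.0, 0.0], [0, -6.0, -0.0, -16.0, -0.0, -0.0, 0.0], [0, -6.0, -0.0, -15.0, -0.0, -0.0, 0.0]]
--
```

Request:
drive_tool([
  [0,-6,14,42,0,0,0],
  [0,-5,15,42,0,0,0],
  [0,-6,14,42,0,0,0],
  [0,-6,15,42,0,0,0],
  [0,-6,14,42,0,0,0],
])

```text
time: 3.9
eef_pos: [0.5852, -0.1479, 0.1288]
ee_rot: [0.0, 0.957, 0.292, -0.0]
wrist_force: [0.9, -0.5, -0.2]
finger_gap: 0.0002
gripper_force: 0.0
```

Request:
drive_tool([
  [0,0,0,16,0,0,0],
  [0,0,0,15,0,0,0],
  [0,0,0,16,0,0,0],
  [0,0,0,0,0,0,0],
])

```text
time: 4.3
eef_pos: [0.5854, -0.1454, 0.0823]
ee_rot: [-0.001, 0.956, 0.293, -0.001]
wrist_force: [-0.3, 0.5, -0.6]
finger_gap: -0.0
gripper_force: 0.0
```

Request:
drive_tool([
  [0,15,0,0,0,0,0],
  [0,12,0,0,0,0,0],
  [0,10,0,0,0,0,0],
  [0,10,0,0,0,0,0],
  [0,10,0,0,0,0,0],
])

```text
time: 4.8
eef_pos: [0.626, -0.1196, 0.0878]
ee_rot: [0.002, 0.955, 0.295, -0.01]
wrist_force: [-63.2, -41.0, 90.8]
finger_gap: -0.0
gripper_force: 38.9
```

Request:
drive_tool([
  [0,12,0,0,0,0,0],
  [0,12,0,0,0,0,0],
  [0,12,0,0,0,0,0],
  [0,12,0,0,0,0,0],
  [0,12,0,0,0,0,0],
])

```text
time: 5.3
eef_pos: [0.6841, -0.0791, 0.0828]
ee_rot: [-0.0, 0.956, 0.293, -0.0]
wrist_force: [-0.0, 1.8, 0.4]
finger_gap: 0.0002
gripper_force: 0.0
```

Request:
drive_tool([
  [0,12,0,0,0,0,0],
  [0,6,0,0,0,0,0],
  [0,0,0,0,0,0,0],
  [0,0,0,0,0,0,0],
])

```text
time: 5.7
eef_pos: [0.6978, -0.0703, 0.083]
ee_rot: [-0.0, 0.956, 0.293, -0.0]
wrist_force: [0.1, 0.2, -0.5]
finger_gap: -0.0001
gripper_force: 0.0
```

Request:
drive_tool([
  [85,-12,0,-40,0,0,0],
  [85,-12,0,-40,0,0,0],
  [85,-12,0,-40,0,0,0],
  [85,-12,0,-40,0,0,0],
  [85,0,0,0,0,0,0],
])

```text
time: 6.2
eef_pos: [0.6601, -0.099, 0.2502]
ee_rot: [0.002, 0.956, 0.292, 0.004]
wrist_force: [1.0, -0.1, 0.4]
finger_gap: 0.0725
gripper_force: 0.0
```

Run:
```python
from h import *
log(); print(robot.sense()["joints"].round(3))
im=robot.get_image("wrist"); cv2.imwrite("pics/w2.png",cv2.resize(im[:,:,::-1],None,fx=1.3,fy=1.3))
im=robot.get_image("scene"); cv2.imwrite("pics/s2.png",im[:,:,::-1])
```

```text
[-0.166  0.462  1.521 -0.     1.149  0.812]
```

View pics/w2.png

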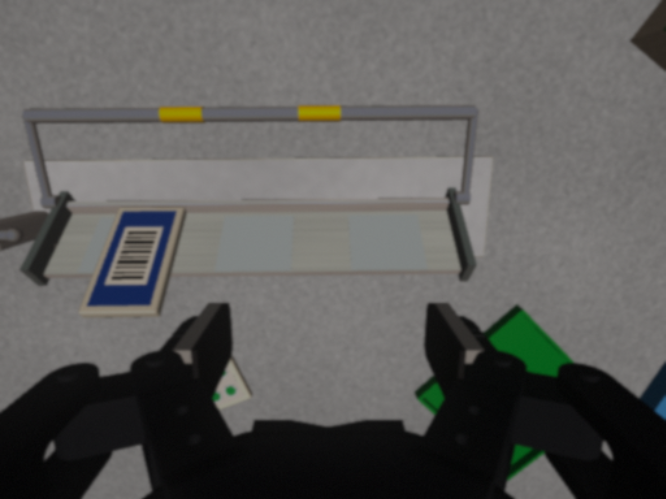

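```bash
cat >> h.py <<'E'
def rz(v): return stand2w([0,0,ST[2]],np.array(v)@RS.T)[0]   # rest direction -> world
def pinch(tcpx,y,z=.005,flip=1): return mk(rest2w(ST,[tcpx,y,z])[0],rz([1,0,0]),flip*rz([0,1,0]))
E
python3 - <<'E'
from h import *
T=plan(50,pinch(-.20,.100)); print(T[:3,3]); T=plan(50,pinch(-.077,.100),T=T,step=25)
E
```

```text
[[50, -10.0, -12.0, 5.0, -0.042, 0.042, -0.116], [50, -8.0, -14.0, 5.0, -0.042, 0.042, -0.115], [50, -7.0, -14.0, 3.0, -0.041, 0.042, -0.116], [50, -6.0, -16.0, 3.0, -0.042, 0.042, -0.115], [50, -3.0, -16.0, 2.0, -0.042, 0.042, -0.116]]
[[50, -2.0, -16.0, 1.0, -0.042, 0.042, -0.116], [50, -0.0, -17.0, 0.0, -0.042, 0.043, -0.115], [50, 2.0, -16.0, -0.0, -0.041, 0.042, -0.116], [50, 4.0, -16.0, -1.0, -0.042, 0.042, -0.115], [50, 6.0, -16.0, -2.0, -0.042, 0.042, -0.116]]
[[50, 7.0, -15.0, -2.0, -0.042, 0.042, -0.116], [50, 9.0, -13.0, -1.0, -0.041, 0.042, -0.115], [50, 11.2, -12.6, -2.6, -0.042, 0.042, -0.116]]
--
[ 0.46407117 -0.0365102   0.17443976]
[[50, 0.0, 0.0, 25.0, -0.0, -0.0, 0.0], [50, 0.0, 0.0, 24.0, -0.0, -0.0, 0.0], [50, 0.0, 0.0, 25.0, -0.0, -0.0, 0.0], [50, 0.0, 0.0, 24.0, -0.0, -0.0, 0.0], [50, 0.0, 0.0, 25.0, -0.0, -0.0, 0.0]]
--
```

Request:
drive_tool([
  [50,-10,-12,5,-0.042,0.042,-0.116],
  [50,-8,-14,5,-0.042,0.042,-0.115],
  [50,-7,-14,3,-0.041,0.042,-0.116],
  [50,-6,-16,3,-0.042,0.042,-0.115],
  [50,-3,-16,2,-0.042,0.042,-0.116],
])

```text
time: 6.8
eef_pos: [0.5816, -0.0728, 0.2142]
ee_rot: [0.068, 0.822, 0.551, 0.128]
wrist_force: [-0.7, 0.2, -0.1]
finger_gap: 0.0501
gripper_force: 0.0
```

Request:
drive_tool([
  [50,-2,-16,1,-0.042,0.042,-0.116],
  [50,0,-17,0,-0.042,0.043,-0.115],
  [50,2,-16,0,-0.041,0.042,-0.116],
  [50,4,-16,-1,-0.042,0.042,-0.115],
  [50,6,-16,-2,-0.042,0.042,-0.116],
])

```text
time: 7.3
eef_pos: [0.5229, -0.0512, 0.1939]
ee_rot: [0.111, 0.656, 0.713, 0.223]
wrist_force: [-0.4, 0.5, -1.4]
finger_gap: 0.0497
gripper_force: 0.0
```

Request:
drive_tool([
  [50,7,-15,-2,-0.042,0.042,-0.116],
  [50,9,-13,-1,-0.041,0.042,-0.115],
  [50,11,-12.5,-2.5,-0.042,0.042,-0.116],
  [50,0,0,0,0,0,0],
])

```text
time: 7.7
eef_pos: [0.491, -0.0358, 0.1839]
ee_rot: [0.128, 0.552, 0.78, 0.266]
wrist_force: [0.4, -0.2, 0.5]
finger_gap: 0.0502
gripper_force: 0.0
```

Run:
```python
from h import *
log(); print(robot.sense()["joints"].round(3)); print(pose().round(3))
plan(50,pinch(-.20,.100))
S=[json.loads(l) for l in open("log.txt")]
# kinematic fit
def fk(q,p,sg):
    h,L1,L2,L3=p; a=R.from_euler("z",q[0]); v=np.array([0,0,h]); r=a*R.from_euler("y",q[1]); v=v+r.apply([0,0,L1]); r=r*R.from_euler("y",q[2]); v=v+r.apply([0,0,L2])
    r=r*R.from_euler("z",sg[0]*q[3])*R.from_euler("y",q[4])*R.from_euler("z",sg[1]*q[5]+np.pi/2); return v+r.apply([0,0,L3]),r
for sg in((1,1),(1,-1),(-1,1),(-1,-1)):
    f=lambda p:np.concatenate([fk(q,p,sg)[0]-e for q,e,o in S])
    r=least_squares(f,[.3,.48,.48,.28]); rot=[np.degrees((R.from_quat([o[1],o[2],o[3],o[0]]).inv()*fk(q,r.x,sg)[1]).magnitude()).round(1) for q,e,o in S]
    print(sg,r.x.round(4),abs(r.fun).max().round(4),rot)
```

```text
[-0.365  0.221  2.254  1.088  0.509 -1.64 ]
[[-0.358  0.793  0.492  0.491]
 [ 0.929  0.25   0.274 -0.036]
 [ 0.094  0.555 -0.826  0.184]
 [ 0.     0.     0.     1.   ]]
[[50, 4.0, -13.0, -3.0, -0.048, 0.031, -0.119], [50, 5.8, -13.1, -3.1, -0.047, 0.03, -0.119]]
--
(1, 1) [0.1947 0.5745 0.4403 0.2801] 0.0296 [np.float64(0.0), np.float64(0.0), np.float64(0.0), np.float64(0.0)]
(1, -1) [0.1947 0.5745 0.4403 0.2801] 0.0296 [np.float64(2.2), np.float64(95.7), np.float64(93.1), np.float64(172.1)]
(-1, 1) [-0.3211  0.7189  0.41   -0.102 ] 0.1256 [np.float64(0.0), np.float64(0.2), np.float64(0.0), np.float64(124.7)]
(-1, -1) [-0.3211  0.7189  0.41   -0.102 ] 0.1256 [np.float64(2.2), np.float64(95.8), np.float64(93.0), np.float64(84.6)]
```

```bash
cat >> h.py <<'E'
def fk(q,p):
    h,L1,L2,L3,a1,a3=p; r=R.from_euler("z",q[0]); v=r.apply([a1,0,h]); r=r*R.from_euler("y",q[1]); v=v+r.apply([0,0,L1]); r=r*R.from_euler("y",q[2]); v=v+r.apply([a3,0,L2])
    r=r*R.from_euler("z",q[3])*R.from_euler("y",q[4])*R.from_euler("z",q[5]+np.pi/2); return v+r.apply([0,0,L3]),r
def fitk():
    S=[json.loads(l) for l in open("log.txt")]
    f=lambda p:np.r_[np.concatenate([fk(q,p)[0]-e for q,e,o in S]),1e-3*p[4:]]
    return least_squares(f,[.3,.48,.48,.28,0,0])
LO=np.array([-3,-.9,.09,-1.31,.11,-2.54]);HI=np.array([3,2.11,2.58,4.45,2.69,2.54])
def ik(T,p,q0):
    f=lambda q:(lambda v,r:np.r_[(v-T[:3,3])*3,(R.from_matrix(T[:3,:3]).inv()*r).as_rotvec()])(*fk(q,p))
    r=least_squares(f,np.clip(q0,LO+.02,HI-.02),bounds=(LO,HI)); return r.x,np.abs(r.fun).max()
def allik(T,p,n=25):
    rg=np.random.default_rng(0); o=[]
    for _ in range(n):
        q,e=ik(T,p,rg.uniform(LO,HI))
        if e<2e-3 and not any(np.abs(q-z).max()<.05 for z in o): o.append(q)
    return o
E
python3 - <<'E'
from h import *
r=fitk(); print(r.x.round(4),abs(r.fun).max()); p=r.x
for nm,T in [("done",pinch(-.077,.1)),("R",pinch(-.077,-.118)),("Rflip",pinch(-.077,-.118,flip=-1)),("M",pinch(-.077,0)),("Mflip",pinch(-.077,0,flip=-1)),("Lflip",pinch(-.077,.118,flip=-1)),("Rup",pinch(-.25,-.118)),("Rupflip",pinch(-.25,-.118,flip=-1))]:
    print(nm,[q.round(2).tolist() for q in allik(T,p)])
E
```

```text
[ 0.3463  0.5694  0.5015  0.3275 -0.0149  0.0851] 0.01180643838537021
done []
R [[-0.55, 0.68, 1.86, 1.21, 0.67, -2.15]]
Rflip [[-0.55, 0.68, 1.86, 1.21, 0.67, 0.99]]
M [[-0.44, 0.6, 2.08, 1.48, 0.59, -2.37]]
Mflip [[-0.44, 0.6, 2.08, 1.48, 0.59, 0.77]]
Lflip [[-0.27, 0.54, 2.28, 1.87, 0.54, 0.49]]
Rup [[-0.74, 0.41, 1.91, 0.94, 0.89, -1.98]]
Rupflip [[-0.74, 0.41, 1.91, 0.94, 0.89, 1.16]]
```

Run:
```python
from h import *
T=plan(50,pinch(-.20,.100,flip=-1),ang=7)
```

```text
[[50, 0.0, -1.0, -0.0, 0.004, 0.006, 0.121], [50, 1.0, -1.0, -0.0, 0.003, 0.006, 0.121], [50, -0.0, -1.0, -1.0, 0.004, 0.005, 0.12], [50, -1.0, -2.0, 0.0, 0.004, 0.006, 0.121], [50, 0.0, -1.0, -0.0, 0.004, 0.006, 0.121]]
[[50, -0.0, -1.0, -0.0, 0.003, 0.006, 0.121], [50, -1.0, -1.0, -1.0, 0.004, 0.005, 0.121], [50, -0.0, -1.0, 0.0, 0.004, 0.006, 0.12], [50, -1.0, -1.0, 0.0, 0.004, 0.006, 0.121], [50, -1.0, -1.0, -0.0, 0.003, 0.006, 0.121]]
[[50, -1.0, -1.0, -0.0, 0.004, 0.006, 0.121], [50, -0.0, -0.0, -1.0, 0.004, 0.005, 0.121], [50, -2.0, -1.0, 0.0, 0.003, 0.006, 0.12], [50, -1.0, -0.0, -0.0, 0.004, 0.006, 0.121], [50, -1.0, -0.0, -0.0, 0.004, 0.006, 0.121]]
[[50, -1.0, -0.0, -0.0, 0.004, 0.006, 0.121], [50, -1.0, -0.0, -1.0, 0.003, 0.005, 0.121], [50, -1.0, -0.0, 0.0, 0.004, 0.006, 0.12], [50, -2.0, 0.0, -0.0, 0.004, 0.006, 0.121], [50, -1.0, 1.0, -0.0, 0.003, 0.006, 0.121]]
[[50, -1.0, 0.0, -1.0, 0.004, 0.005, 0.121], [50, -1.0, 1.0, -0.0, 0.004, 0.006, 0.121], [50, -0.0, 1.0, -0.0, 0.004, 0.006, 0.121], [50, -1.1, 0.5, -0.6, 0.003, 0.006, 0.12]]
--
```

Do the turn in larger yaw rows, then re-plan precisely.

Request:
drive_tool([
  [50,0,-1,0,0.004,0.006,0.145],
  [50,0,-1,0,0.004,0.006,0.145],
  [50,0,-1,0,0.004,0.006,0.145],
  [50,0,-1,0,0.004,0.006,0.145],
  [50,0,-1,0,0.004,0.006,0.145],
])

```text
time: 8.2
eef_pos: [0.4899, -0.0365, 0.1834]
ee_rot: [0.009, 0.792, 0.534, 0.295]
wrist_force: [1.1, -0.1, -0.1]
finger_gap: 0.0499
gripper_force: 0.0
```

Request:
drive_tool([
  [50,0,-1,0,0.004,0.006,0.145],
  [50,0,-1,0,0.004,0.006,0.145],
  [50,0,-1,0,0.004,0.006,0.145],
  [50,0,-1,0,0.004,0.006,0.145],
  [50,0,-1,0,0.004,0.006,0.145],
])

```text
time: 8.7
eef_pos: [0.4863, -0.0333, 0.1825]
ee_rot: [-0.112, 0.926, 0.222, 0.285]
wrist_force: [-0.4, -0.4, -0.5]
finger_gap: 0.0495
gripper_force: 0.0
```

Request:
drive_tool([
  [50,-1,-1,0,0.004,0.006,0.145],
  [50,-1,0,0,0.004,0.006,0.145],
  [50,-1,0,0,0.004,0.006,0.145],
  [50,-1,0,0,0.004,0.006,0.145],
  [50,-1,0,0,0.004,0.006,0.145],
])

```text
time: 9.2
eef_pos: [0.4816, -0.0329, 0.1798]
ee_rot: [-0.218, 0.939, -0.12, 0.238]
wrist_force: [0.1, -0.1, 0.2]
finger_gap: 0.0501
gripper_force: 0.0
```

Request:
drive_tool([
  [50,-1,0,-1,0.004,0.006,0.145],
  [50,-1,0,-1,0.004,0.006,0.145],
  [50,-1,0,-1,0.004,0.006,0.145],
  [50,-1,0,-1,0.004,0.006,0.145],
  [50,-1,0,-1,0.004,0.006,0.1],
])

```text
time: 9.7
eef_pos: [0.4751, -0.0318, 0.1825]
ee_rot: [-0.292, 0.839, -0.427, 0.166]
wrist_force: [-0.3, 0.6, -0.4]
finger_gap: 0.05
gripper_force: 0.0
```

Run:
```python
from h import *
log(); print(robot.sense()["joints"].round(3)); T=plan(50,pinch(-.20,.100,flip=-1),pinch(-.077,.1,flip=-1),ang=7,step=25)
S=[json.loads(l) for l in open("log.txt")]
def fk2(q,p):
    h,L1,L2,L3,a1,a2,a3,b=p; r=R.from_euler("z",q[0]); v=r.apply([a1,b,h]); r=r*R.from_euler("y",q[1]); v=v+r.apply([a2,0,L1]); r=r*R.from_euler("y",q[2]); v=v+r.apply([a3,0,L2])
    r=r*R.from_euler("z",q[3])*R.from_euler("y",q[4])*R.from_euler("z",q[5]+np.pi/2); return v+r.apply([0,0,L3])
f=lambda p:np.r_[np.concatenate([fk2(q,p)-e for q,e,o in S]),1e-3*p[4:]]
r=least_squares(f,[.3,.48,.48,.28,0,0,0,0]); print(r.x.round(4),r.fun.round(4))
```

```text
[-0.443  0.24   2.301  1.273  0.602  0.974]
[[50, -2.9, 14.1, -1.2, 0.012, -0.008, 0.038]]
--
[[50, 0.0, -0.0, 25.0, 0.0, 0.0, -0.0], [50, 0.0, -0.0, 24.0, 0.0, 0.0, -0.0], [50, 0.0, -0.0, 25.0, 0.0, 0.0, -0.0], [50, 0.0, -0.0, 24.0, 0.0, 0.0, -0.0], [50, 0.1, -0.0, 25.0, 0.0, 0.0, -0.0]]
--
[ 0.3124  0.5631  0.4849  0.301  -0.      0.      0.0775  0.0119] [ 0.     -0.      0.     -0.      0.      0.     -0.      0.     -0.
  0.     -0.     -0.      0.     -0.     -0.     -0.      0.      0.0001
  0.    ]
```

```bash
cat >> h.py <<'E'
PK=[.3124,.5631,.4849,.301,0,.0775]
def fk(q,p=PK):
    h,L1,L2,L3,a1,a3=p; r=R.from_euler("z",q[0]); v=r.apply([a1,.0119,h]); r=r*R.from_euler("y",q[1]); v=v+r.apply([0,0,L1]); r=r*R.from_euler("y",q[2]); v=v+r.apply([a3,0,L2])
    r=r*R.from_euler("z",q[3])*R.from_euler("y",q[4])*R.from_euler("z",q[5]+np.pi/2); return v+r.apply([0,0,L3]),r
TRAY=np.array([.601,-.389]);
E
python3 - <<'E'
from h import *
p=PK
def sh(nm,T): print(nm,[q.round(2).tolist() for q in allik(T,p,16)])
sh("done",pinch(-.077,.1,flip=-1)); sh("done+",pinch(-.077,.1)); sh("lift",pinch(-.2,.1,flip=-1))
for y in(-.118,0):
    for f in(1,-1): sh((y,f),pinch(-.077,y,flip=f)); sh((y,f,"up"),pinch(-.24,y,flip=f))
for hd in(-10.4,-40,-70,-100):
  for t in(30,):
    d=ax(hd)*np.cos(np.radians(t))+[0,0,-np.sin(np.radians(t))]
    pos=np.r_[TRAY,.04]-ax(hd)*.02
    for f in(1,-1): sh(("tray",hd,t,f),mk(pos,d,f*np.cross([0,0,1],d)))
E
```

```text
done [[-0.3, 0.55, 2.25, 1.81, 0.54, 0.53]]
done+ []
lift [[-0.48, 0.26, 2.32, 1.31, 0.62, 0.93]]
(-0.118, 1) [[-0.54, 0.67, 1.86, 1.21, 0.67, -2.15]]
(-0.118, 1, 'up') [[-0.72, 0.42, 1.91, 0.95, 0.87, -1.98]]
(-0.118, -1) [[-0.54, 0.67, 1.86, 1.21, 0.67, 0.99]]
(-0.118, -1, 'up') [[-0.72, 0.42, 1.91, 0.95, 0.87, 1.16]]
(0, 1) [[-0.43, 0.59, 2.08, 1.49, 0.59, -2.37]]
(0, 1, 'up') [[-0.65, 0.28, 2.14, 1.05, 0.78, -2.05]]
(0, -1) [[-0.43, 0.59, 2.08, 1.49, 0.59, 0.77]]
(0, -1, 'up') [[-0.65, 0.28, 2.14, 1.05, 0.78, 1.09]]
('tray', -10.4, 30, 1) []
('tray', -10.4, 30, -1) [[-0.83, 0.86, 2.04, 2.38, 0.86, 0.19]]
('tray', -40, 30, 1) []
('tray', -40, 30, -1) [[-0.52, 0.86, 2.1, 3.34, 0.87, -0.04]]
('tray', -70, 30, 1) []
('tray', -70, 30, -1) [[-0.27, 0.87, 1.93, 4.31, 0.88, -0.36]]
('tray', -100, 30, 1) [[-0.19, 0.95, 1.61, -1.28, 1.13, 2.49]]
('tray', -100, 30, -1) [[-0.19, 0.95, 1.61, -1.28, 1.13, -0.65]]
```

Request:
drive_tool([
  [50,-3,14,-1,0.012,-0.008,0.038],
  [50,0,0,25,0,0,0],
  [50,0,0,25,0,0,0],
  [50,0,0,25,0,0,0],
  [50,0,0,0,0,0,0],
])

```text
time: 10.2
eef_pos: [0.5044, -0.0081, 0.1151]
ee_rot: [-0.302, 0.832, -0.438, 0.159]
wrist_force: [0.4, -0.2, -0.2]
finger_gap: 0.0503
gripper_force: 0.0
```

Run:
```python
from h import *
plan(50,pinch(-.077,.1,flip=-1),ang=7,step=20)
```

```text
[[50, 0.0, -0.0, 15.0, 0.001, 0.001, 0.002], [50, 1.0, -0.0, 16.0, 0.0, 0.002, 0.002], [50, 0.0, -0.4, 14.8, 0.001, 0.001, 0.002]]
--
```

Request:
drive_tool([
  [50,0,0,15,0.001,0.001,0.002],
  [50,1,0,16,0,0.002,0.002],
  [50,0,0,15,0.001,0.001,0.002],
  [50,0,0,0,0,0,0],
])

```text
time: 10.6
eef_pos: [0.5294, 0.0071, 0.0817]
ee_rot: [-0.303, 0.83, -0.44, 0.162]
wrist_force: [0.2, 0.0, 0.0]
finger_gap: 0.0503
gripper_force: 0.0
```

Request:
drive_tool([
  [0,0,0,0,0,0,0],
  [0,0,0,0,0,0,0],
  [0,0,0,0,0,0,0],
  [0,0,0,0,0,0,0],
  [0,0,0,0,0,0,0],
])

```text
time: 11.1
eef_pos: [0.5308, 0.0069, 0.0846]
ee_rot: [-0.305, 0.829, -0.438, 0.165]
wrist_force: [0.6, 2.7, 7.6]
finger_gap: 0.009
gripper_force: 63.9
```

Run:
```python
from h import *
print(robot.sense()["joints"].round(3),pose()[:3,3].round(4), pinch(-.077,.1,flip=-1)[:3,3].round(4))
im=robot.get_image("wrist"); cv2.imwrite("pics/w3.png",im[:,:,::-1])
T0=pose()
hd=-10.4; t=np.radians(30); d=ax(hd)*np.cos(t)+[0,0,-np.sin(t)]; u=ax(hd)*np.sin(t)+[0,0,np.cos(t)]
up=T0.copy(); up[:3,3]+=np.array([0,0,.13])-rz([1,0,0])*.03
# card centre is tcp + k*d ; k from grasp: card centre rest x -.0555, tcp -.077
tr=lambda dz:mk(np.r_[TRAY,0]+[0,0,.004+.055*np.sin(t)+.005*np.cos(t)+dz]-.0215*d,d,-np.cross([0,0,1],d))
T=plan(0,up,T=T0,step=20); print(up[:3,3]); T=plan(0,tr(.12),T=T,ang=6,step=40); print("low",tr(0)[:3,3]); T=plan(0,tr(.006),T=T,step=20)
```

```text
[-0.301  0.539  2.254  1.814  0.547  0.526] [0.5308 0.0069 0.0846] [0.5295 0.0078 0.0802]
[[0, 0.0, -11.0, -16.0, -0.0, -0.0, -0.0], [0, 0.0, -10.0, -16.0, -0.0, -0.0, -0.0], [0, 0.0, -11.0, -16.0, -0.0, -0.0, -0.0], [0, 0.0, -10.0, -16.0, -0.0, -0.0, -0.0], [0, 1.0, -11.0, -17.0, -0.0, -0.0, -0.0]]
[[0, -0.0, -11.0, -16.0, -0.0, -0.0, -0.0], [0, -0.0, -10.0, -16.0, -0.0, -0.0, -0.0], [0, -0.1, -10.7, -15.8, -0.0, -0.0, -0.0]]
--
[ 0.5148633  -0.00386595  0.23753274]
[[0, 35.0, 17.0, -5.0, 0.032, 0.06, 0.05], [0, 37.0, 15.0, -3.0, 0.032, 0.059, 0.051], [0, 37.0, 13.0, -1.0, 0.032, 0.06, 0.05], [0, 38.0, 11.0, 0.0, 0.032, 0.06, 0.051], [0, 38.0, 9.0, 3.0, 0.032, 0.059, 0.05]]
[[0, 38.0, 7.0, 4.0, 0.032, 0.06, 0.05], [0, 39.0, 6.0, 7.0, 0.032, 0.06, 0.051], [0, 38.0, 3.0, 9.0, 0.032, 0.059, 0.05], [0, 38.0, 3.0, 11.0, 0.032, 0.06, 0.051], [0, 37.1, 0.4, 12.8, 0.032, 0.06, 0.05]]
--
low [ 0.58268635 -0.38563882  0.04658013]
[[0, 0.0, 16.0, 10.0, 0.0, -0.0, -0.0], [0, 0.0, 17.0, 9.0, 0.0, -0.0, -0.0], [0, 0.0, 16.0, 10.0, 0.0, -0.0, -0.0], [0, 0.0, 17.0, 9.0, 0.0, -0.0, -0.0], [0, 0.0, 16.0, 10.0, 0.0, -0.0, -0.0]]
[[0, 0.0, 16.7, 9.0, 0.0, -0.0, -0.0]]
--
```

View pics/w3.png

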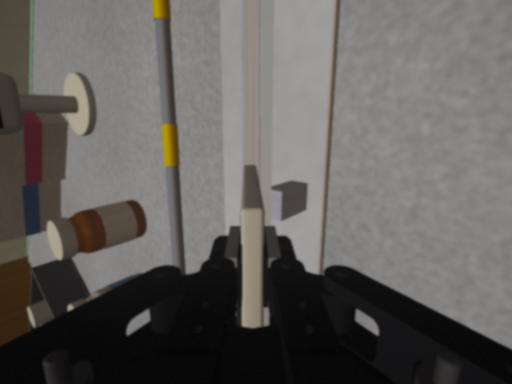

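Request:
drive_tool([
  [0,0,-11,-16,0,0,0],
  [0,0,-10,-16,0,0,0],
  [0,0,-11,-16,0,0,0],
  [0,0,-10,-16,0,0,0],
  [0,1,-11,-17,0,0,0],
])

```text
time: 11.65
eef_pos: [0.5192, -0.0007, 0.1794]
ee_rot: [-0.302, 0.83, -0.439, 0.163]
wrist_force: [-0.1, 0.2, -0.3]
finger_gap: 0.0087
gripper_force: 63.1
```

Request:
drive_tool([
  [0,0,-11,-16,0,0,0],
  [0,0,-10,-16,0,0,0],
  [0,0,-11,-16,0,0,0],
  [0,0,0,0,0,0,0],
])

```text
time: 12.05
eef_pos: [0.5149, -0.0046, 0.2385]
ee_rot: [-0.303, 0.83, -0.439, 0.166]
wrist_force: [-0.5, -0.3, -0.4]
finger_gap: 0.0087
gripper_force: 62.9
```

Request:
drive_tool([
  [0,35,17,-5,0.032,0.06,0.05],
  [0,37,15,-3,0.032,0.059,0.051],
  [0,37,13,-1,0.032,0.06,0.05],
  [0,38,11,0,0.032,0.06,0.051],
  [0,38,9,3,0.032,0.059,0.05],
])

```text
time: 12.55
eef_pos: [0.5472, -0.1967, 0.1993]
ee_rot: [-0.317, 0.707, -0.567, 0.28]
wrist_force: [1.2, 0.4, -0.1]
finger_gap: 0.0092
gripper_force: 63.0
```

Request:
drive_tool([
  [0,38,7,4,0.032,0.06,0.05],
  [0,39,6,7,0.032,0.06,0.051],
  [0,38,3,9,0.032,0.059,0.05],
  [0,38,3,11,0.032,0.06,0.051],
  [0,37,0,13,0.032,0.06,0.05],
])

```text
time: 13.05
eef_pos: [0.5811, -0.3873, 0.1638]
ee_rot: [0.317, -0.554, 0.668, -0.384]
wrist_force: [0.4, -0.0, -0.5]
finger_gap: 0.0086
gripper_force: 63.0
```

Run:
```python
from h import *
print(robot.sense()["joints"].round(3),robot.sense()["finger_gap"])
im=robot.get_image("top"); c=cam("top"); h=cv2.cvtColor(im,cv2.COLOR_RGB2HSV); m=cv2.inRange(h,(45,120,40),(75,255,255)); m[:,:330]=0
cs,_=cv2.findContours(m,0,2); k=max(cs,key=cv2.contourArea); P=back(c,k[:,0].astype(float),.012)[:,:2].astype(np.float32); print("tray",cv2.minAreaRect(P))
hd=-10.4; t=np.radians(30); d=ax(hd)*np.cos(t)+[0,0,-np.sin(t)]
tr=lambda dz:mk(np.r_[TRAY,0]+[0,0,.004+.055*np.sin(t)+.005*np.cos(t)+dz]-.0215*d,d,-np.cross([0,0,1],d))
T=plan(0,tr(.1),ang=6,step=40); plan(0,tr(.005),T=T,step=20)
```

```text
[-0.83   0.588  2.068  2.199  0.693  0.45 ] 0.008599182445533645
tray ((0.6042495369911194, -0.3747403621673584), (0.1269248127937317, 0.14447121322155), 79.46971130371094)
[[0, -6.1, 14.5, 8.0, 0.004, -0.011, -0.004]]
--
[[0, 0.0, 16.0, 10.0, 0.0, -0.0, -0.0], [0, 0.0, 17.0, 9.0, 0.0, -0.0, -0.0], [0, 0.0, 16.0, 10.0, 0.0, -0.0, -0.0], [0, 0.0, 17.0, 9.0, 0.0, -0.0, -0.0], [0, 0.0, 16.2, 9.5, 0.0, -0.0, -0.0]]
--
```

Request:
drive_tool([
  [0,-6,14,8,0.004,-0.011,-0.004],
  [0,0,16,10,0,0,0],
  [0,0,17,9,0,0,0],
  [0,0,16,10,0,0,0],
  [0,0,17,9,0,0,0],
])

```text
time: 13.6
eef_pos: [0.5823, -0.3796, 0.0717]
ee_rot: [0.321, -0.559, 0.663, -0.382]
wrist_force: [0.4, 0.0, -1.2]
finger_gap: 0.009
gripper_force: 63.0
```

Request:
drive_tool([
  [0,0,11,6,0,0,0],
  [0,0,6,3,0,0,0],
  [0,0,4,2,0,0,0],
  [0,0,0,0,0,0,0],
])

```text
time: 14.0
eef_pos: [0.5819, -0.3798, 0.0495]
ee_rot: [0.322, -0.558, 0.662, -0.382]
wrist_force: [0.8, 0.5, -0.5]
finger_gap: 0.0088
gripper_force: 63.1
```

Request:
drive_tool([
  [0,0,3.5,2,0,0,0],
  [0,0,2,1,0,0,0],
  [0,0,0,0,0,0,0],
])

```text
time: 14.3
eef_pos: [0.583, -0.3805, 0.0467]
ee_rot: [0.323, -0.557, 0.661, -0.385]
wrist_force: [-6.6, 2.5, 11.6]
finger_gap: 0.0088
gripper_force: 65.5
```

Request:
drive_tool([
  [0,0,2,1,0,0,0],
  [0,0,0,0,0,0,0],
])

```text
time: 14.5
eef_pos: [0.5831, -0.3807, 0.0458]
ee_rot: [0.324, -0.557, 0.66, -0.386]
wrist_force: [-9.4, 2.2, 18.0]
finger_gap: 0.009
gripper_force: 69.5
```

Run:
```python
from h import *
T=pose(); print(T.round(3)); s=robot.sense(); print(s["joints"].round(2),s["wrist_force"])
# tilt by 10 deg about card foot (foot = tcp + .0765 d)
F=T[:3,3]+.0765*T[:3,2]; a=R.from_rotvec(np.radians(-9)*np.cross(T[:3,2],[0,0,-1])/np.linalg.norm(np.cross(T[:3,2],[0,0,-1])))
N=T.copy(); N[:3,:3]=a.as_matrix()@T[:3,:3]; N[:3,3]=F+a.apply(T[:3,3]-F); print("dir",N[:3,2]); plan(0,N,ang=4); print([q.round(2) for q in [ik(N,PK,s["joints"])[0]]])
```

```text
[[-0.17  -0.485  0.858  0.583]
 [-0.985  0.081 -0.149 -0.381]
 [ 0.003 -0.871 -0.492  0.046]
 [ 0.     0.     0.     1.   ]]
[-0.83  0.85  2.04  2.37  0.87  0.19] [-9.40916629  2.17395142 18.00514002]
dir [ 0.92309162 -0.16043186 -0.34951893]
[[0, -0.0, 4.0, 0.0, 0.052, 0.0, 0.0], [0, -0.0, 4.0, 0.0, 0.053, 0.0, -0.0], [0, -0.0, 4.0, 0.3, 0.052, 0.001, -0.0]]
--
[array([-0.86,  0.97,  2.05,  2.42,  1.12,  0.08])]
```

Request:
drive_tool([
  [0,0,3.5,0,0.052,0,0],
  [0,0,3.5,0,0.053,0,0],
  [0,0,3.5,0,0.052,0.001,0],
  [18,0,0,0,0,0,0],
  [18,0,0,0,0,0,0],
])

```text
time: 15.0
eef_pos: [0.5769, -0.3791, 0.0317]
ee_rot: [0.364, -0.531, 0.631, -0.433]
wrist_force: [-0.3, -0.0, -0.6]
finger_gap: 0.0182
gripper_force: 0.2
```

Request:
drive_tool([
  [18,0,0,0,0,0,0],
  [18,0,0,-12,0,0,0],
  [18,0,0,-15,0,0,0],
  [18,0,0,-20,0,0,0],
  [18,0,0,-30,0,0,0],
])

```text
time: 15.5
eef_pos: [0.5054, -0.3662, 0.0605]
ee_rot: [0.364, -0.531, 0.63, -0.434]
wrist_force: [-0.1, 0.1, -0.0]
finger_gap: 0.0179
gripper_force: 0.0
```

Request:
drive_tool([
  [40,0,-20,-40,0,0,0],
  [40,0,-40,0,0,0,0],
  [40,0,-40,0,0,0,0],
  [40,0,-40,0,0,0,0],
  [40,0,-40,0,0,0,0],
])

```text
time: 16.0
eef_pos: [0.532, -0.3707, 0.2437]
ee_rot: [0.364, -0.531, 0.631, -0.434]
wrist_force: [0.6, -0.8, -0.5]
finger_gap: 0.0402
gripper_force: 0.0
```

Run:
```python
from h import *
log();print(robot.sense()["joints"].round(3),pose()[:3,3])
im=robot.get_image("top"); cv2.imwrite("pics/t4.png",cv2.resize(im[95:285,70:440,::-1],None,fx=2.15,fy=2.15,interpolation=cv2.INTER_CUBIC))
```

```text
[-0.93   0.463  2.189  2.162  0.881  0.43 ] [ 0.53200506 -0.3706659   0.24367025]
```

View pics/t4.png

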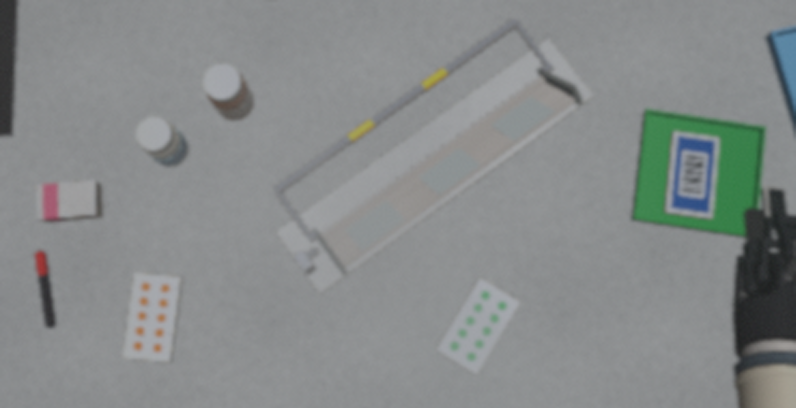

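Run:
```python
from h import *
c=cam("top")
for n,q in(("b",[(483,279),(519,303),(476,372),(439,347)]),("a",[(135,273),(180,276),(169,361),(124,358)])):
    P=back(c,np.array(q)/2.15+[70,95],.01)[:,:2]; d=P[0]-P[3]; print(n,P.mean(0).round(4),np.degrees(np.arctan2(d[1],d[0])).round(1),np.linalg.norm(P-np.roll(P,1,0),axis=1).round(3))
def grasp(cx,cy,yaw,phi,k,zt,f):
    "tool at card's end towards -yaw dir; point k from centre; leaning back"
    e=ax(yaw); z=np.cos(phi)*e-[0,0,np.sin(phi)]
    return mk(np.r_[cx,cy,0]-e*k+[0,0,zt],z,f*(np.cos(phi)*np.array([0,0,1])+np.sin(phi)*e))
def stand(y,phi,k,f):
    e=rz([1,0,0]); n=rz([0,0,1]); z=np.cos(phi)*e-n*np.sin(phi)
    return mk(rest2w(ST,[-.055-k,y,.003])[0],z,f*(np.cos(phi)*n+np.sin(phi)*e))
for phi in(50,60,70):
  ph=np.radians(phi)
  for f in(1,-1):
    for nm,yaws,cc in(("b",(-41,139),(.391,-.118)),("a",(-6,174),(.434,.333))):
      for yw in yaws: print(phi,f,nm,yw,[q.round(2).tolist() for q in allik(grasp(*cc,yw,ph,.03,.003,f),PK,10)])
    for y in(-.118,0): print(phi,f,"stand",y,[q.round(2).tolist() for q in allik(stand(y,ph,.03,f),PK,10)])
```

```text
b [ 0.4109 -0.0913] -35.2 [0.104 0.055 0.104 0.056]
a [0.4334 0.3283] -6.5 [0.109 0.058 0.109 0.058]
50 1 b -41 [[0.07, 0.86, 2.55, 3.76, 0.9, -1.33]]
50 1 b 139 [[-0.46, 0.85, 1.72, 0.17, 1.26, -1.43]]
50 1 a -6 []
50 1 a 174 [[0.42, 0.94, 1.46, 0.34, 1.38, -1.22]]
50 1 stand -0.118 [[-0.23, 0.71, 1.51, -0.15, 1.04, 0.83]]
50 1 stand 0 [[-0.1, 0.62, 1.71, -0.14, 0.95, 0.96]]
50 -1 b -41 [[0.07, 0.86, 2.55, 3.76, 0.9, 1.81]]
50 -1 b 139 [[-0.46, 0.85, 1.72, 0.17, 1.26, 1.71]]
50 -1 a -6 []
50 -1 a 174 [[0.42, 0.94, 1.46, 0.34, 1.38, 1.93]]
50 -1 stand -0.118 [[-0.23, 0.71, 1.51, -0.15, 1.04, -2.31]]
50 -1 stand 0 [[-0.1, 0.62, 1.71, -0.14, 0.95, -2.18]]
60 1 b -41 [[-0.05, 0.7, 2.51, 3.75, 0.58, -1.5]]
60 1 b 139 [[-0.44, 0.77, 1.83, 0.16, 1.06, -1.41]]
60 1 a -6 []
60 1 a 174 [[0.46, 0.86, 1.56, 0.29, 1.19, -1.18]]
60 1 stand -0.118 [[-0.18, 0.77, 1.42, -0.26, 1.21, 0.92]]
60 1 stand 0 [[-0.05, 0.68, 1.62, -0.23, 1.13, 1.05]]
60 -1 b -41 [[-0.05, 0.7, 2.51, 3.75, 0.58, 1.65]]
60 -1 b 139 [[-0.44, 0.77, 1.83, 0.16, 1.06, 1.73]]
60 -1 a -6 []
60 -1 a 174 [[0.46, 0.86, 1.56, 0.29, 1.19, 1.96]]
60 -1 stand -0.118 [[-0.18, 0.77, 1.42, -0.26, 1.21, -2.22]]
60 -1 stand 0 [[-0.05, 0.68, 1.62, -0.23, 1.13, -2.09]]
70 1 b -41 [[-0.15, 0.6, 2.44, 3.91, 0.27, -1.78]]
70 1 b 139 [[-0.42, 0.69, 1.93, 0.13, 0.86, -1.38]]
70 1 a -6 []
70 1 a 174 [[0.49, 0.79, 1.66, 0.23, 1.0, -1.13]]
70 1 stand -0.118 [[-0.13, 0.85, 1.33, -0.35, 1.38, 0.98]]
70 1 stand 0 [[-0.01, 0.76, 1.52, -0.3, 1.31, 1.11]]
70 -1 b -41 [[-0.15, 0.6, 2.44, 3.91, 0.27, 1.36]]
70 -1 b 139 [[-0.42, 0.69, 1.93, 0.13, 0.86, 1.76]]
70 -1 a -6 [[0.83, 0.65, 2.09, -0.98, 0.34, 0.29]]
70 -1 a 174 [[0.49, 0.79, 1.66, 0.23, 1.0, 2.01]]
70 -1 stand -0.118 [[-0.13, 0.85, 1.33, -0.35, 1.38, -2.16]]
70 -1 stand 0 [[-0.01, 0.76, 1.52, -0.3, 1.31, -2.03]]
```

```bash
cat >> h.py <<'E'
def grasp(cx,cy,yaw,phi,k,zt,f=1,backoff=0.):
    e=ax(yaw); phi=np.radians(phi); z=np.cos(phi)*e-[0,0,np.sin(phi)]
    return mk(np.r_[cx,cy,0]-e*k+[0,0,zt]-z*backoff,z,f*(np.cos(phi)*np.array([0,0,1])+np.sin(phi)*e))
def stand(y,phi,k,zt,f=1,backoff=0.,up=0.):
    e=rz([1,0,0]); n=rz([0,0,1]); phi=np.radians(phi); z=np.cos(phi)*e-n*np.sin(phi)
    return mk(rest2w(ST,[-.055-k-up,y,zt])[0]-z*backoff,z,f*(np.cos(phi)*n+np.sin(phi)*e))
def chk(A,B,q,n=12):
    w=R.from_matrix(A[:3,:3].T@B[:3,:3]).as_rotvec(); Q=[]; E=0
    for i in range(1,n+1):
        T=A.copy(); T[:3,:3]=A[:3,:3]@R.from_rotvec(w*i/n).as_matrix(); T[:3,3]=A[:3,3]+(B[:3,3]-A[:3,3])*i/n
        q,e=ik(T,PK,q); Q.append(q); E=max(E,e)
    Q=np.array(Q); print("chk err",round(E,4),"min",Q.min(0).round(2),"max",Q.max(0).round(2),"end",q.round(2),"maxstep",np.abs(np.diff(Q,axis=0)).max(0).round(2)); return q
E
python3 - <<'E'
from h import *
T=pose(); q=robot.sense()["joints"]
b=(.411,-.0913,144.8)
A=mk([.52,-.22,.28],[0,0,-1],ax(144)); B=grasp(*b,70,.03,0,backoff=.13)
q1=chk(T,A,q); q2=chk(A,B,q1); chk(T,B,q)
T1=plan(85,A); plan(85,B,T=T1)
E
```

```text
chk err 0.6189 min [-0.84  0.19  2.17  2.32  0.11 -0.73] max [-0.36  0.38  2.28  4.45  0.73  0.61] end [-0.36  0.28  2.28  4.45  0.11  0.5 ] maxstep [0.1  0.07 0.03 1.29 0.2  1.1 ]
chk err 0.6432 min [-0.35  0.3   2.29  4.45  0.11  0.51] max [-0.23  0.56  2.34  4.45  0.11  0.64] end [-0.23  0.56  2.34  4.45  0.11  0.64] maxstep [0.01 0.03 0.01 0.   0.   0.01]
chk err 0.6432 min [-0.82  0.27  2.22  2.38  0.11 -0.69] max [-0.23  0.56  2.34  4.45  0.7   0.64] end [-0.23  0.56  2.34  4.45  0.11  0.64] maxstep [0.12 0.06 0.03 0.94 0.2  0.71]
[[85, -9.0, -1.0, -3.0, -0.045, 0.071, 0.102], [85, -8.0, 0.0, -3.0, -0.044, 0.07, 0.103], [85, -8.0, 2.0, -4.0, -0.045, 0.071, 0.102], [85, -8.0, 2.0, -5.0, -0.044, 0.071, 0.103], [85, -7.0, 3.0, -5.0, -0.045, 0.071, 0.102]]
[[85, -6.0, 4.0, -5.0, -0.044, 0.07, 0.102], [85, -6.0, 5.0, -6.0, -0.045, 0.071, 0.103], [85, -4.0, 6.0, -5.0, -0.044, 0.071, 0.102], [85, -4.0, 6.0, -6.0, -0.045, 0.07, 0.102], [85, -2.0, 7.0, -5.0, -0.044, 0.071, 0.103]]
[[85, -1.0, 8.0, -5.0, -0.045, 0.071, 0.102], [85, -1.0, 7.0, -6.0, -0.045, 0.071, 0.103], [85, 1.0, 8.0, -4.0, -0.044, 0.07, 0.102], [85, 2.0, 8.0, -4.0, -0.045, 0.071, 0.102], [85, 4.0, 8.0, -4.0, -0.044, 0.071, 0.103]]
[[85, 4.0, 7.0, -3.0, -0.045, 0.07, 0.102], [85, 4.9, 7.6, -2.5, -0.044, 0.071, 0.102]]
--
[[85, 18.0, 8.0, 32.0, 0.0, 0.07, -0.003], [85, 16.0, 9.0, 32.0, 0.001, 0.07, -0.002], [85, 13.0, 8.0, 34.0, 0.0, 0.07, -0.003], [85, 11.0, 8.0, 35.0, 0.001, 0.069, -0.003], [85, 8.0, 8.7, 34.8, 0.0, 0.07, -0.002]]
--
```

```bash
cat >> h.py <<'E'
VL=np.array([2.39,2.39,3.01,3.14,3.14,3.14])
def fkT(q): v,r=fk(q); T=np.eye(4); T[:3,:3]=r.as_matrix(); T[:3,3]=v; return T
def planj(h,q1,q0=None,T=None,via=()):
    "rows for a joint-space move"
    q=robot.sense()["joints"] if q0 is None else q0; T=pose() if T is None else T
    for t in [*via,q1]:
        t=np.array(t)
        for n in range(1,80):
            F=[fkT(q+(t-q)*i/n) for i in range(n+1)]
            if all(np.linalg.norm(b[:3,3]-a[:3,3])<.046 and R.from_matrix(a[:3,:3].T@b[:3,:3]).magnitude()<.14 for a,b in zip(F,F[1:])) and np.all(np.abs(t-q)/n<.062*VL): break
        out=[]
        for B in F[1:]:
            D=np.linalg.inv(T)@B; r=np.r_[(D[:3,3]*1000).round(0),R.from_matrix(D[:3,:3]).as_rotvec().round(2)]
            E=np.eye(4); E[:3,:3]=R.from_rotvec(r[3:]).as_matrix(); E[:3,3]=r[:3]/1000; T=T@E; out.append([h]+[float("%g"%v) for v in r])
        print("zmin",min(B[2,3] for B in F).round(3),"n",n)
        for i in range(0,n,5): print(json.dumps(out[i:i+5]))
        q=t
    return q,T
E
python3 - <<'E'
from h import *
b=(.411,-.0913,144.8)
B=grasp(*b,70,.03,0,backoff=.13); q,e=ik(B,PK,[-.42,.5,1.9,.13,.86,-1.4]); print(q.round(2),e)
planj(85,q)
E
```

```text
[-0.36  0.54  1.79  0.1   1.15 -1.37] 1.3523342168308972e-11
zmin 0.122 n 29
[[85, -23.0, -2.0, 8.0, -0.0, -0.07, -0.12], [85, -22.0, -3.0, 9.0, -0.01, -0.07, -0.12], [85, -20.0, -5.0, 8.0, 0.01, -0.07, -0.12], [85, -20.0, -6.0, 9.0, 0.01, -0.07, -0.12], [85, -19.0, -7.0, 9.0, 0.01, -0.07, -0.13]]
[[85, -18.0, -8.0, 8.0, 0.01, -0.07, -0.12], [85, -16.0, -9.0, 9.0, 0.02, -0.06, -0.12], [85, -15.0, -10.0, 8.0, 0.02, -0.07, -0.12], [85, -14.0, -10.0, 8.0, 0.03, -0.06, -0.12], [85, -12.0, -10.0, 8.0, 0.03, -0.06, -0.12]]
[[85, -11.0, -11.0, 8.0, 0.03, -0.06, -0.12], [85, -11.0, -11.0, 7.0, 0.04, -0.06, -0.12], [85, -9.0, -10.0, 7.0, 0.04, -0.06, -0.12], [85, -8.0, -10.0, 7.0, 0.04, -0.05, -0.12], [85, -8.0, -10.0, 7.0, 0.04, -0.05, -0.12]]
[[85, -6.0, -10.0, 6.0, 0.05, -0.05, -0.12], [85, -6.0, -9.0, 5.0, 0.04, -0.05, -0.12], [85, -6.0, -9.0, 5.0, 0.05, -0.05, -0.12], [85, -5.0, -9.0, 4.0, 0.06, -0.04, -0.12], [85, -5.0, -8.0, 4.0, 0.05, -0.04, -0.12]]
[[85, -4.0, -7.0, 3.0, 0.06, -0.04, -0.12], [85, -5.0, -8.0, 3.0, 0.06, -0.03, -0.12], [85, -5.0, -7.0, 1.0, 0.06, -0.04, -0.11], [85, -4.0, -7.0, 1.0, 0.06, -0.03, -0.12], [85, -5.0, -7.0, 1.0, 0.06, -0.02, -0.11]]
[[85, -6.0, -7.0, -1.0, 0.07, -0.03, -0.12], [85, -5.0, -7.0, -1.0, 0.06, -0.02, -0.11], [85, -6.0, -7.0, -2.0, 0.07, -0.02, -0.11], [85, -6.0, -8.0, -3.0, 0.07, -0.02, -0.11]]
```

Request:
drive_tool([
  [85,-23,-2,8,0,-0.07,-0.12],
  [85,-22,-3,9,-0.01,-0.07,-0.12],
  [85,-20,-5,8,0.01,-0.07,-0.12],
  [85,-20,-6,9,0.01,-0.07,-0.12],
  [85,-19,-7,9,0.01,-0.07,-0.13],
])

```text
time: 16.55
eef_pos: [0.5759, -0.2646, 0.2292]
ee_rot: [-0.328, 0.759, -0.364, 0.429]
wrist_force: [-0.2, -0.1, -0.5]
finger_gap: 0.0852
gripper_force: 0.0
```

Request:
drive_tool([
  [85,-18,-8,8,0.01,-0.07,-0.12],
  [85,-16,-9,9,0.02,-0.06,-0.12],
  [85,-15,-10,8,0.02,-0.07,-0.12],
  [85,-14,-10,8,0.03,-0.06,-0.12],
  [85,-12,-10,8,0.03,-0.06,-0.12],
])

```text
time: 17.05
eef_pos: [0.5774, -0.1705, 0.2044]
ee_rot: [-0.283, 0.871, -0.044, 0.399]
wrist_force: [-0.2, 0.3, 0.3]
finger_gap: 0.0852
gripper_force: 0.0
```

Request:
drive_tool([
  [85,-11,-11,8,0.03,-0.06,-0.12],
  [85,-11,-11,7,0.04,-0.06,-0.12],
  [85,-9,-10,7,0.04,-0.06,-0.12],
  [85,-8,-10,7,0.04,-0.05,-0.12],
  [85,-8,-10,7,0.04,-0.05,-0.12],
])

```text
time: 17.55
eef_pos: [0.5494, -0.1058, 0.172]
ee_rot: [-0.239, 0.861, 0.29, 0.342]
wrist_force: [0.1, -0.7, -0.5]
finger_gap: 0.0852
gripper_force: 0.0
```

Request:
drive_tool([
  [85,-6,-10,6,0.05,-0.05,-0.12],
  [85,-6,-9,5,0.04,-0.05,-0.12],
  [85,-6,-9,5,0.05,-0.05,-0.12],
  [85,-5,-9,4,0.06,-0.04,-0.12],
  [85,-5,-8,4,0.05,-0.04,-0.12],
])

```text
time: 18.05
eef_pos: [0.5084, -0.0814, 0.141]
ee_rot: [-0.199, 0.734, 0.595, 0.258]
wrist_force: [0.5, -0.0, -0.5]
finger_gap: 0.0848
gripper_force: 0.0
```

Request:
drive_tool([
  [85,-4,-7,3,0.06,-0.04,-0.12],
  [85,-5,-8,3,0.06,-0.03,-0.12],
  [85,-5,-7,1,0.06,-0.04,-0.11],
  [85,-4,-7,1,0.06,-0.03,-0.12],
  [85,-5,-7,1,0.06,-0.02,-0.11],
])

```text
time: 18.55
eef_pos: [0.4752, -0.0967, 0.1196]
ee_rot: [-0.178, 0.515, 0.824, 0.153]
wrist_force: [0.2, 0.3, -0.5]
finger_gap: 0.0853
gripper_force: 0.0
```

Request:
drive_tool([
  [85,-6,-7,-1,0.07,-0.03,-0.12],
  [85,-5,-7,-1,0.06,-0.02,-0.11],
  [85,-6,-7,-2,0.07,-0.02,-0.11],
  [85,-6,-8,-3,0.07,-0.02,-0.11],
  [85,0,0,0,0,0,0],
])

```text
time: 19.05
eef_pos: [0.4676, -0.1323, 0.1154]
ee_rot: [-0.17, 0.299, 0.938, 0.054]
wrist_force: [-0.8, 1.2, -0.5]
finger_gap: 0.0848
gripper_force: 0.0
```

Run:
```python
from h import *
log(); print(robot.sense()["joints"].round(3),pose()[:3,3].round(3))
c=cam("wrist"); im=robot.get_image("wrist"); cv2.imwrite("pics/w5.png",im[:,:,::-1]); print([(np.round(b["bbox"]),b["score"]) for b in robot.boxes_of("card_b","wrist")])
v=im[:,:,::-1].copy(); e=ax(144.8); n=ax(234.8); C=np.array([.411,-.0913,.01])
Q=proj(c,[C+e*.055*i+n*.031*j for i,j in((1,1),(1,-1),(-1,-1),(-1,1))]).astype(int); cv2.polylines(v,[Q],1,(0,0,255),1); cv2.imwrite("pics/w5o.png",v)
```

```text
[-0.356  0.55   1.797  0.099  1.143 -1.366] [ 0.468 -0.132  0.115]
[(array([220.,  92.,  76., 127.]), 0.73)]
```

View pics/w5o.png

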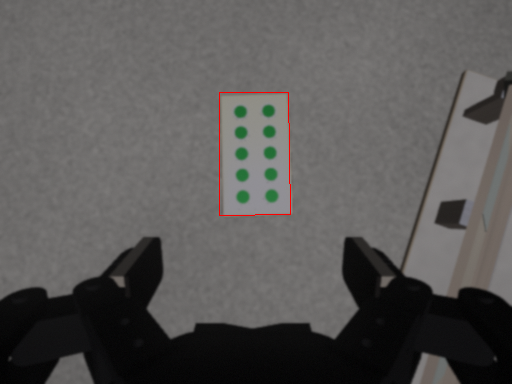

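Run:
```python
from h import *
b=(.411,-.0913,144.8)
T=plan(85,grasp(*b,70,.03,0.0,backoff=.03),step=25); T=plan(85,grasp(*b,70,.03,0.0),T=T,step=12)
```

```text
[[85, -1.0, 0.0, 23.0, 0.001, -0.002, -0.002], [85, -1.0, 0.0, 23.0, 0.0, -0.003, -0.002], [85, -0.0, 0.0, 23.0, 0.001, -0.002, -0.002], [85, -0.8, 0.5, 22.7, 0.001, -0.003, -0.002]]
--
[[85, 0.0, 0.0, 10.0, -0.0, 0.0, 0.0], [85, 0.0, 0.0, 10.0, -0.0, 0.0, 0.0], [85, 0.0, 0.0, 10.0, -0.0, 0.0, 0.0]]
--
```

Request:
drive_tool([
  [85,-1,0,23,0.001,-0.002,-0.002],
  [85,-1,0,23,0,-0.003,-0.002],
  [85,0,0,23,0.001,-0.002,-0.002],
  [85,-1,0.5,23,0.001,-0.003,-0.002],
  [85,0,0,10,0,0,0],
])

```text
time: 19.65
eef_pos: [0.4399, -0.1125, 0.017]
ee_rot: [-0.167, 0.298, 0.939, 0.052]
wrist_force: [0.6, -1.4, -0.6]
finger_gap: 0.0854
gripper_force: 0.0
```

Request:
drive_tool([
  [85,0,0,10,0,0,0],
  [85,0,0,10,0,0,0],
  [85,0,0,0,0,0,0],
  [85,0,0,0,0,0,0],
])

```text
time: 20.05
eef_pos: [0.437, -0.1094, -0.0002]
ee_rot: [-0.164, 0.296, 0.939, 0.052]
wrist_force: [0.4, -0.7, 0.8]
finger_gap: 0.0849
gripper_force: 0.0
```

Request:
drive_tool([
  [50,0,0,0,0,0,0],
  [50,0,0,0,0,0,0],
  [50,0,0,0,0,0,0],
  [50,0,0,0,0,0,0],
  [50,0,0,0,0,0,0],
])

```text
time: 20.55
eef_pos: [0.4376, -0.1096, 0.0006]
ee_rot: [-0.164, 0.296, 0.94, 0.052]
wrist_force: [-0.1, -1.9, 8.1]
finger_gap: 0.0599
gripper_force: 63.3
```

Run:
```python
from h import *
s=robot.sense(); print(pose().round(4)[:3],s["joints"].round(3),grasp(.411,-.0913,144.8,70,.03,0)[:3,3])
im=robot.get_image("wrist"); cv2.imwrite("pics/w6.png",im[:,:,::-1])
```

```text
[[-7.709e-01  5.736e-01 -2.771e-01  4.376e-01]
 [ 5.397e-01  8.191e-01  1.944e-01 -1.096e-01]
 [ 3.385e-01  3.000e-04 -9.410e-01  6.000e-04]] [-0.334  0.708  1.897  0.121  0.873 -1.388] [ 0.43551435 -0.10859297  0.        ]
```

View pics/w6.png

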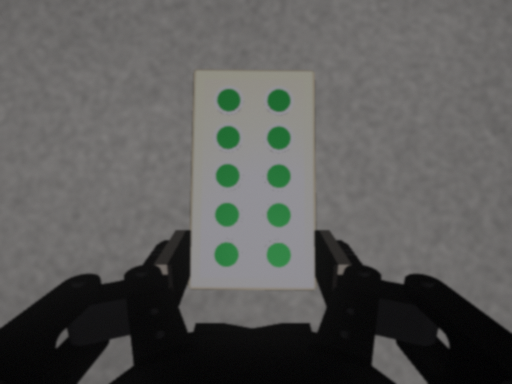

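Run:
```python
from h import *
T=pose(); s=robot.sense(); up=T.copy(); up[2,3]+=.2
qu,e=ik(up,PK,s["joints"]); print(qu.round(2),e)
P=stand(-.118,70,.032,.003,up=.006,backoff=.1); q,e=ik(P,PK,[-.13,.75,1.33,-.35,1.38,.98]); print(q.round(2),e,P[:3,3])
T=plan(50,up,step=40); planj(50,q,q0=qu,T=T)
```

```text
[-0.33  0.37  1.84  0.1   1.26 -1.34] 1.1859275228509603e-09
[-0.1   0.79  1.2  -0.32  1.57  0.95] 2.0983215165415459e-13 [ 0.68336818 -0.15127509  0.17777304]
[[50, 14.0, 0.0, -38.0, 0.0, -0.0, -0.0], [50, 13.0, 0.0, -37.0, 0.0, -0.0, -0.0], [50, 14.0, 0.0, -38.0, 0.0, -0.0, -0.0], [50, 13.0, 0.0, -38.0, 0.0, -0.0, -0.0], [50, 13.7, 0.1, -37.2, 0.0, -0.0, -0.0]]
--
zmin 0.178 n 16
[[50, -15.0, 4.0, -4.0, 0.03, -0.0, 0.12], [50, -14.0, 6.0, -5.0, 0.03, -0.01, 0.12], [50, -14.0, 7.0, -4.0, 0.03, -0.01, 0.12], [50, -12.0, 10.0, -5.0, 0.02, -0.02, 0.13], [50, -10.0, 11.0, -4.0, 0.03, -0.02, 0.12]]
[[50, -9.0, 12.0, -5.0, 0.02, -0.02, 0.12], [50, -8.0, 14.0, -4.0, 0.01, -0.03, 0.13], [50, -5.0, 15.0, -4.0, 0.02, -0.03, 0.13], [50, -2.0, 15.0, -5.0, 0.0, -0.03, 0.12], [50, -1.0, 15.0, -4.0, 0.01, -0.03, 0.13]]
[[50, 2.0, 15.0, -5.0, -0.01, -0.04, 0.13], [50, 3.0, 14.0, -4.0, -0.0, -0.03, 0.13], [50, 6.0, 14.0, -5.0, -0.01, -0.03, 0.13], [50, 8.0, 12.0, -5.0, -0.02, -0.03, 0.13], [50, 10.0, 11.0, -5.0, -0.02, -0.02, 0.14]]
[[50, 11.0, 9.0, -5.0, -0.02, -0.02, 0.13]]
```

Request:
drive_tool([
  [50,14,0,-38,0,0,0],
  [50,13,0,-37,0,0,0],
  [50,14,0,-38,0,0,0],
  [50,13,0,-38,0,0,0],
  [50,14,0,-37,0,0,0],
])

```text
time: 21.1
eef_pos: [0.4367, -0.1093, 0.2016]
ee_rot: [-0.164, 0.296, 0.94, 0.052]
wrist_force: [0.0, -0.3, -1.1]
finger_gap: 0.0595
gripper_force: 65.2
```

Request:
drive_tool([
  [50,-15,4,-4,0.03,0,0.12],
  [50,-14,6,-5,0.03,-0.01,0.12],
  [50,-14,7,-4,0.03,-0.01,0.12],
  [50,-12,10,-5,0.02,-0.02,0.13],
  [50,-10,11,-4,0.03,-0.02,0.12],
])

```text
time: 21.6
eef_pos: [0.5131, -0.1343, 0.1945]
ee_rot: [-0.164, 0.555, 0.812, -0.077]
wrist_force: [-0.3, 0.1, -0.9]
finger_gap: 0.0597
gripper_force: 65.3
```

Request:
drive_tool([
  [50,-9,12,-5,0.02,-0.02,0.12],
  [50,-8,14,-4,0.01,-0.03,0.13],
  [50,-5,15,-4,0.02,-0.03,0.13],
  [50,-2,15,-5,0,-0.03,0.12],
  [50,-1,15,-4,0.01,-0.03,0.13],
])

```text
time: 22.1
eef_pos: [0.5913, -0.1492, 0.1867]
ee_rot: [-0.091, 0.766, 0.608, -0.188]
wrist_force: [-0.5, -0.0, -1.1]
finger_gap: 0.0595
gripper_force: 65.3
```

Request:
drive_tool([
  [50,2,15,-5,-0.01,-0.04,0.13],
  [50,3,14,-4,0,-0.03,0.13],
  [50,6,14,-5,-0.01,-0.03,0.13],
  [50,8,12,-5,-0.02,-0.03,0.13],
  [50,10,11,-5,-0.02,-0.02,0.14],
])

```text
time: 22.6
eef_pos: [0.6684, -0.1518, 0.1783]
ee_rot: [0.046, 0.907, 0.339, -0.245]
wrist_force: [0.0, -0.6, -0.7]
finger_gap: 0.0599
gripper_force: 65.3
```

Request:
drive_tool([
  [50,11,9,-5,-0.02,-0.02,0.13],
  [50,0,0,0,0,0,0],
])

```text
time: 22.8
eef_pos: [0.6839, -0.15, 0.176]
ee_rot: [0.074, 0.924, 0.283, -0.247]
wrist_force: [-0.5, 0.5, -0.9]
finger_gap: 0.0597
gripper_force: 65.3
```

Run:
```python
from h import *
log(); print(robot.sense()["joints"].round(3),robot.sense()["finger_gap"])
cv2.imwrite("pics/w7.png",robot.get_image("wrist")[:,:,::-1])
T=plan(50,stand(-.118,70,.032,.003,up=.006,backoff=.08),step=40,ang=7); T=plan(50,stand(-.118,70,.032,.003,up=.006),T=T,step=20); T=plan(50,stand(-.118,70,.032,.003,up=.0),T=T,step=3)
```

```text
[-0.097  0.793  1.202 -0.32   1.565  0.949] 0.05972930732819998
[[50, -1.0, 1.1, 18.7, -0.005, -0.003, 0.005]]
--
[[50, 0.0, -0.0, 20.0, -0.0, 0.0, -0.0], [50, 0.0, -0.0, 20.0, -0.0, 0.0, -0.0], [50, 0.0, -0.0, 20.0, -0.0, 0.0, -0.0], [50, 0.0, -0.0, 20.0, -0.0, 0.0, -0.0]]
--
[[50, 2.0, -0.0, 1.0, -0.0, 0.0, -0.0], [50, 2.0, -0.0, 0.0, -0.0, 0.0, -0.0], [50, 1.7, -0.0, 1.0, -0.0, 0.0, -0.0]]
--
```

View pics/w7.png

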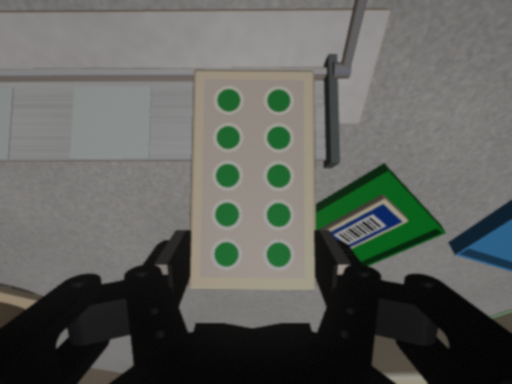

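Request:
drive_tool([
  [50,-1,1,19,-0.005,-0.003,0.005],
  [50,0,0,20,0,0,0],
  [50,0,0,20,0,0,0],
  [50,0,0,20,0,0,0],
  [50,0,0,0,0,0,0],
])

```text
time: 23.35
eef_pos: [0.6466, -0.1751, 0.1068]
ee_rot: [0.075, 0.923, 0.282, -0.25]
wrist_force: [-0.1, -0.0, -0.3]
finger_gap: 0.0598
gripper_force: 65.3
```

Request:
drive_tool([
  [50,0,0,12,0,0,0],
  [50,0,0,8,0,0,0],
  [50,0,0,0,0,0,0],
])

```text
time: 23.65
eef_pos: [0.6429, -0.1799, 0.0926]
ee_rot: [0.077, 0.924, 0.282, -0.246]
wrist_force: [2.4, 2.8, 5.2]
finger_gap: 0.0595
gripper_force: 66.3
```

Request:
drive_tool([
  [50,2,0,1,0,0,0],
  [50,2,0,0,0,0,0],
  [50,0,0,0,0,0,0],
])

```text
time: 23.95
eef_pos: [0.6457, -0.1783, 0.0899]
ee_rot: [0.077, 0.924, 0.282, -0.246]
wrist_force: [2.1, 0.7, 5.2]
finger_gap: 0.0594
gripper_force: 66.1
```

Run:
```python
from h import *
plan(50,stand(-.118,70,.032,.003,up=.0),step=3)
```

```text
[[50, 1.0, -1.0, 1.0, 0.001, -0.001, -0.002], [50, 0.9, -0.3, 1.8, 0.002, -0.001, -0.001]]
--
```

Request:
drive_tool([
  [50,1.5,0,0,0,0,0],
  [85,0,0,0,0,0,0],
  [85,0,0,0,0,0,0],
  [85,0,0,0,0,0,0],
  [85,0,0,0,0,0,0],
])

```text
time: 24.45
eef_pos: [0.6448, -0.1777, 0.0874]
ee_rot: [0.076, 0.924, 0.282, -0.248]
wrist_force: [0.2, 0.4, 0.0]
finger_gap: 0.0851
gripper_force: 0.0
```

Request:
drive_tool([
  [85,0,0,-10,0,0,0],
  [85,0,0,-20,0,0,0],
  [85,0,0,-30,0,0,0],
  [85,0,0,-40,0,0,0],
  [85,0,0,0,0,0,0],
])

```text
time: 24.95
eef_pos: [0.6913, -0.1484, 0.1804]
ee_rot: [0.079, 0.925, 0.282, -0.243]
wrist_force: [1.0, -0.2, 0.5]
finger_gap: 0.085
gripper_force: 0.0
```

```bash
cat >> h.py <<'E'
def onrest(c,uv,z):
    "rest x,y of pixels assumed on plane rest z"
    K,W=c; C=-W[:3,:3].T@W[:3,3]; n=rz([0,0,1]); p0=rest2w(ST,[0,0,z])[0]
    d=(np.c_[uv,np.ones(len(uv))]@np.linalg.inv(K).T)@W[:3,:3]; X=C+d*(((p0-C)@n)/(d@n))[:,None]
    return ((R.from_euler("z",-ST[2]).apply(X-[ST[0],ST[1],.018]))@RS)[:,:2]
E
python3 - <<'E'
from h import *
log(); c=cam("wrist"); im=robot.get_image("wrist"); cv2.imwrite("pics/w8.png",im[:,:,::-1])
h=cv2.cvtColor(im,cv2.COLOR_RGB2HSV); m=cv2.inRange(h,(45,100,40),(80,255,255)); k,l,st,ce=cv2.connectedComponentsWithStats(m)
i=[j for j in range(1,k) if 60<st[j,4]<700 and .7<st[j,2]/st[j,3]<1.4]; L=onrest(c,ce[i],.01); print(L.round(4),L.mean(0)); 
P=pinch(-.22,-.118,flip=-1); q,e=ik(P,PK,[-.72,.42,1.91,.95,.87,1.16]); print(q.round(2),e,robot.sense()["joints"].round(2))
via=np.array(robot.sense()["joints"]); 
planj(50,q)
E
```

```text
[[-0.0116 -0.1345]
 [-0.0117 -0.109 ]
 [-0.0311 -0.1091]
 [-0.031  -0.1348]
 [-0.0505 -0.1347]
 [-0.0507 -0.1092]
 [-0.0701 -0.1092]
 [-0.0699 -0.1349]
 [-0.0895 -0.1093]
 [-0.0894 -0.135 ]] [-0.05055297 -0.1219618 ]
[-0.7   0.45  1.91  0.98  0.84  1.14] 9.456435634547233e-12 [-0.09  0.8   1.19 -0.32  1.57  0.96]
zmin 0.147 n 16
[[50, -6.0, -7.0, 15.0, 0.07, 0.07, 0.04], [50, -6.0, -7.0, 12.0, 0.07, 0.06, 0.05], [50, -7.0, -5.0, 10.0, 0.07, 0.07, 0.05], [50, -7.0, -5.0, 7.0, 0.07, 0.07, 0.06], [50, -7.0, -4.0, 5.0, 0.06, 0.07, 0.07]]
[[50, -6.0, -2.0, 3.0, 0.06, 0.07, 0.07], [50, -6.0, -1.0, -0.0, 0.06, 0.07, 0.08], [50, -5.0, 0.0, -2.0, 0.06, 0.06, 0.08], [50, -4.0, 2.0, -4.0, 0.05, 0.08, 0.08], [50, -2.0, 3.0, -6.0, 0.05, 0.07, 0.09]]
[[50, -2.0, 4.0, -7.0, 0.05, 0.07, 0.1], [50, -0.0, 6.0, -10.0, 0.04, 0.07, 0.09], [50, 1.0, 7.0, -11.0, 0.05, 0.07, 0.1], [50, 3.0, 8.0, -12.0, 0.03, 0.07, 0.11], [50, 5.0, 10.0, -13.0, 0.04, 0.08, 0.1]]
[[50, 7.0, 11.0, -15.0, 0.03, 0.07, 0.11]]
```

View pics/w8.png

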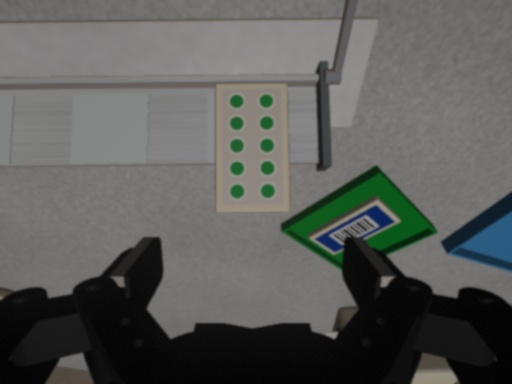

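Request:
drive_tool([
  [50,-6,-7,5,0.07,0.07,0.04],
  [50,-6,-7,10,0.07,0.06,0.05],
  [50,-7,-5,10,0.07,0.07,0.05],
  [50,-7,-5,7,0.07,0.07,0.06],
  [50,-7,-4,5,0.06,0.07,0.07],
])

```text
time: 25.5
eef_pos: [0.632, -0.1427, 0.1543]
ee_rot: [-0.098, 0.981, 0.115, -0.123]
wrist_force: [-0.9, -0.1, -1.3]
finger_gap: 0.0495
gripper_force: 0.0
```

Request:
drive_tool([
  [50,-6,-2,3,0.06,0.07,0.07],
  [50,-6,-1,0,0.06,0.07,0.08],
  [50,-5,0,-2,0.06,0.06,0.08],
  [50,-4,2,-4,0.05,0.08,0.08],
  [50,-2,3,-6,0.05,0.07,0.09],
])

```text
time: 26.0
eef_pos: [0.6084, -0.151, 0.1652]
ee_rot: [-0.225, 0.967, -0.118, 0.014]
wrist_force: [-0.4, 0.1, 0.2]
finger_gap: 0.0497
gripper_force: 0.0
```

Request:
drive_tool([
  [50,-2,4,-7,0.05,0.07,0.1],
  [50,0,6,-10,0.04,0.07,0.09],
  [50,1,7,-11,0.05,0.07,0.1],
  [50,3,8,-12,0.03,0.07,0.11],
  [50,5,10,-13,0.04,0.08,0.1],
])

```text
time: 26.5
eef_pos: [0.5862, -0.2056, 0.1922]
ee_rot: [-0.295, 0.861, -0.389, 0.139]
wrist_force: [0.6, -0.6, 0.3]
finger_gap: 0.0505
gripper_force: 0.0
```

Request:
drive_tool([
  [50,7,11,-15,0.03,0.07,0.11],
  [50,0,0,0,0,0,0],
])

```text
time: 26.7
eef_pos: [0.5755, -0.2226, 0.1968]
ee_rot: [-0.301, 0.829, -0.444, 0.157]
wrist_force: [-0.1, 0.9, -0.7]
finger_gap: 0.0499
gripper_force: 0.0
```

Run:
```python
from h import *
log(); print(robot.sense()["joints"].round(3))
T=plan(50,pinch(-.19,-.119,flip=-1),ang=7); plan(50,pinch(-.077,-.119,flip=-1),T=T,step=25)
```

```text
[-0.694  0.438  1.906  0.963  0.846  1.176]
[[50, 2.5, 5.0, 34.9, 0.005, 0.002, -0.008]]
--
[[50, -0.0, 0.0, 23.0, -0.0, -0.0, 0.0], [50, -0.0, 0.0, 22.0, -0.0, -0.0, 0.0], [50, -0.0, 0.0, 23.0, -0.0, -0.0, 0.0], [50, -0.0, 0.0, 22.0, -0.0, -0.0, 0.0], [50, -0.0, 0.0, 23.0, -0.0, -0.0, 0.0]]
--
```

Request:
drive_tool([
  [50,2.5,5,35,0.005,0.002,-0.008],
  [50,0,0,23,0,0,0],
  [50,0,0,22,0,0,0],
  [50,0,0,23,0,0,0],
  [50,0,0,0,0,0,0],
])

```text
time: 27.2
eef_pos: [0.6309, -0.1867, 0.1127]
ee_rot: [-0.303, 0.832, -0.437, 0.159]
wrist_force: [-0.7, -0.5, 0.5]
finger_gap: 0.0498
gripper_force: 0.0
```

Request:
drive_tool([
  [50,0,0,22,0,0,0],
  [50,0,0,20,0,0,0],
  [50,0,0,0,0,0,0],
])

```text
time: 27.5
eef_pos: [0.6532, -0.1725, 0.082]
ee_rot: [-0.303, 0.832, -0.437, 0.16]
wrist_force: [0.6, -0.2, -0.8]
finger_gap: 0.0501
gripper_force: 0.0
```

Run:
```python
from h import *
plan(50,pinch(-.077,-.119,flip=-1),step=25)
```

```text
[[50, 0.3, 2.1, 0.6, -0.0, 0.004, 0.007]]
--
```

Request:
drive_tool([
  [50,0,2,0.5,0,0.004,0.007],
  [0,0,0,0,0,0,0],
  [0,0,0,0,0,0,0],
  [0,0,0,0,0,0,0],
  [0,0,0,0,0,0,0],
])

```text
time: 28.0
eef_pos: [0.6546, -0.1743, 0.0847]
ee_rot: [-0.304, 0.829, -0.441, 0.163]
wrist_force: [4.3, 4.3, 7.9]
finger_gap: 0.009
gripper_force: 58.9
```

Request:
drive_tool([
  [0,0,0,0,0,0,0],
  [0,0,0,0,0,0,0],
])

```text
time: 28.2
eef_pos: [0.6546, -0.1742, 0.0847]
ee_rot: [-0.304, 0.829, -0.44, 0.163]
wrist_force: [5.4, 5.3, 8.8]
finger_gap: 0.0088
gripper_force: 58.7
```

Run:
```python
from h import *
s=robot.sense(); print(s["joints"].round(3)); T=pose()
print("rest coords",(R.from_euler("z",-ST[2]).apply(T[:3,3]-[ST[0],ST[1],.018]))@RS, "axes err deg",np.degrees(R.from_matrix(T[:3,:3].T@pinch(-.077,-.119,flip=-1)[:3,:3]).as_rotvec()).round(2))
A=pinch(-.24,-.119,.012,flip=-1); q=ik(A,PK,s["joints"])[0]; print(q.round(2)); t=plan(0,pinch(-.083,-.119,.012,flip=-1),A,step=40)
```

```text
[-0.542  0.669  1.853  1.216  0.675  0.992]
rest coords [-0.07948995 -0.12085098  0.00904302] axes err deg [-0.36 -0.23  0.02]
[-0.71  0.42  1.9   0.95  0.87  1.18]
[[0, -1.8, -3.0, -3.5, -0.006, -0.004, 0.0]]
--
[[0, -0.0, -0.0, -39.0, -0.0, 0.0, 0.0], [0, -0.0, -0.0, -39.0, -0.0, 0.0, 0.0], [0, -0.0, -0.0, -40.0, -0.0, 0.0, 0.0], [0, -0.0, -0.0, -39.0, -0.0, 0.0, 0.0]]
--
```

```bash
python3 - <<'E'
from h import *
s=ST.copy(); s[:2]+=.005*np.array([np.cos(s[2]),np.sin(s[2])]); json.dump(s.tolist(),open("st.json","w"))
E
python3 - <<'E'
from h import *
print(ST); t=plan(0,pinch(-.089,-.1205,.010,flip=-1),pinch(-.24,-.1205,.010,flip=-1),step=40)
E
```

```text
[ 0.62754591 -0.04656763  0.59517623]
[[0, -0.3, -4.8, -6.3, -0.006, -0.004, 0.0]]
--
[[0, -0.0, -0.0, -38.0, -0.0, 0.0, 0.0], [0, -0.0, -0.0, -37.0, -0.0, 0.0, 0.0], [0, -0.0, -0.0, -38.0, -0.0, 0.0, 0.0], [0, -0.0, -0.1, -38.0, -0.0, 0.0, 0.0]]
--
```

Request:
drive_tool([
  [0,0,-5,-6,-0.006,-0.004,0],
  [0,0,0,-38,0,0,0],
  [0,0,0,-37,0,0,0],
  [0,0,0,-38,0,0,0],
  [0,0,0,-38,0,0,0],
])

```text
time: 28.7
eef_pos: [0.5712, -0.2293, 0.2068]
ee_rot: [-0.3, 0.831, -0.441, 0.159]
wrist_force: [0.7, 0.1, 0.3]
finger_gap: 0.0092
gripper_force: 58.7
```

Request:
drive_tool([
  [0,0,0,0,0,0,-0.14],
  [0,0,0,0,0,0,-0.145],
  [0,0,0,0,0,0,-0.145],
  [0,0,0,0,0,0,-0.145],
  [0,0,0,0,0,0,-0.145],
])

```text
time: 29.2
eef_pos: [0.5721, -0.229, 0.206]
ee_rot: [-0.224, 0.933, -0.118, 0.255]
wrist_force: [-0.1, 0.1, -0.4]
finger_gap: 0.0089
gripper_force: 58.6
```

Request:
drive_tool([
  [0,0,0,0,0,0,-0.145],
  [0,0,0,0,0,0,-0.145],
  [0,0,0,0,0,0,-0.145],
  [0,0,0,0,0,0,-0.145],
  [0,0,0,0,0,0,-0.145],
])

```text
time: 29.7
eef_pos: [0.5721, -0.229, 0.2058]
ee_rot: [-0.119, 0.914, 0.221, 0.318]
wrist_force: [0.3, 1.0, -0.9]
finger_gap: 0.0092
gripper_force: 58.6
```

Request:
drive_tool([
  [0,0,0,0,0,0,-0.145],
  [0,0,0,0,0,0,-0.145],
  [0,0,0,0,0,0,-0.145],
  [0,0,0,0,0,0,-0.145],
  [0,0,0,0,0,0,-0.145],
])

```text
time: 30.2
eef_pos: [0.5721, -0.229, 0.2058]
ee_rot: [0.001, 0.777, 0.531, 0.34]
wrist_force: [0.9, 0.2, -0.4]
finger_gap: 0.0089
gripper_force: 58.6
```

Request:
drive_tool([
  [0,0,0,0,0,0,-0.145],
  [0,0,0,0,0,0,-0.145],
  [0,0,0,0,0,0,-0.145],
  [0,0,0,0,0,0,-0.145],
  [0,0,0,0,0,0,-0.145],
])

```text
time: 30.7
eef_pos: [0.5721, -0.229, 0.2059]
ee_rot: [0.122, 0.538, 0.772, 0.317]
wrist_force: [-0.8, -0.3, -0.3]
finger_gap: 0.009
gripper_force: 58.6
```

Request:
drive_tool([
  [0,0,0,0,0,0,-0.145],
  [0,0,0,0,0,0,-0.1],
  [0,0,0,0,0,0,0],
])

```text
time: 31.0
eef_pos: [0.5721, -0.229, 0.2058]
ee_rot: [0.159, 0.442, 0.83, 0.3]
wrist_force: [-0.3, 0.3, 0.4]
finger_gap: 0.0089
gripper_force: 58.6
```

Run:
```python
from h import *
log(); print(robot.sense()["joints"].round(3),robot.sense()["finger_gap"])
t=plan(0,pinch(-.20,-.119,.009,flip=1),step=40,ang=7); t=plan(0,pinch(-.090,-.119,.009,flip=1),T=t,step=25); plan(0,pinch(-.086,-.119,.0055,flip=1),T=t)
```

```text
[-0.707  0.425  1.899  0.945  0.863 -1.956] 0.008877959448591672
[[0, 0.9, 1.9, 39.1, -0.005, -0.0, -0.002]]
--
[[0, 0.0, 0.0, 22.0, -0.0, -0.0, -0.0], [0, 0.0, 0.0, 22.0, -0.0, -0.0, -0.0], [0, 0.0, 0.0, 22.0, -0.0, -0.0, -0.0], [0, 0.0, 0.0, 22.0, -0.0, -0.0, -0.0], [0, 0.0, 0.1, 22.0, -0.0, -0.0, -0.0]]
--
[[0, 0.0, -3.5, 4.0, -0.0, -0.0, -0.0]]
--
```

Request:
drive_tool([
  [0,1,2,39,-0.005,0,-0.002],
  [0,0,0,22,0,0,0],
  [0,0,0,22,0,0,0],
  [0,0,0,22,0,0,0],
  [0,0,0,22,0,0,0],
])

```text
time: 31.5
eef_pos: [0.6409, -0.1812, 0.1089]
ee_rot: [0.159, 0.442, 0.829, 0.302]
wrist_force: [-0.8, -0.4, -0.4]
finger_gap: 0.0087
gripper_force: 58.6
```

Request:
drive_tool([
  [0,0,0,20,0,0,0],
  [0,0,-2,2,0,0,0],
  [0,0,-1.5,2,0,0,0],
  [0,0,0,0,0,0,0],
  [0,0,0,0,0,0,0],
])

```text
time: 32.0
eef_pos: [0.6513, -0.1741, 0.0901]
ee_rot: [0.16, 0.441, 0.83, 0.303]
wrist_force: [3.7, 4.0, 0.2]
finger_gap: 0.009
gripper_force: 58.5
```

Run:
```python
from h import *
T=pose(); print("rest",((R.from_euler("z",-ST[2]).apply(T[:3,3]-[ST[0],ST[1],.018]))@RS).round(4),"err",np.degrees(R.from_matrix(T[:3,:3].T@pinch(-.077,-.119)[:3,:3]).as_rotvec()).round(2), robot.sense()["wrist_force"])
t=plan(0,pinch(-.084,-.119,.0055,flip=1))
```

```text
rest [-0.0885 -0.1189  0.0066] err [ 0.09 -0.05 -0.08] [3.73728223 3.98708819 0.16492403]
[[0, -0.1, -1.1, 4.5, 0.002, -0.001, -0.001]]
--
```

Request:
drive_tool([
  [0,0,0,2,0,0,0],
  [0,0,0,1.5,0,0,0],
  [0,0,0,0,0,0,0],
])

```text
time: 32.3
eef_pos: [0.6536, -0.1734, 0.0873]
ee_rot: [0.161, 0.441, 0.83, 0.303]
wrist_force: [2.5, 2.9, 4.6]
finger_gap: 0.0086
gripper_force: 59.3
```

Request:
drive_tool([
  [20,0,0,0,0,0,0],
  [40,0,0,0,0,0,0],
  [40,0,0,0,0,0,0],
  [40,0,0,0,0,0,0],
])

```text
time: 32.7
eef_pos: [0.6526, -0.1731, 0.0857]
ee_rot: [0.16, 0.441, 0.83, 0.302]
wrist_force: [0.1, -0.0, -0.1]
finger_gap: 0.0401
gripper_force: 0.0
```

Request:
drive_tool([
  [40,0,0,-20,0,0,0],
  [40,0,0,-40,0,0,0],
  [40,0,0,-40,0,0,0],
  [40,0,0,-40,0,0,0],
])

```text
time: 33.1
eef_pos: [0.5773, -0.2237, 0.1938]
ee_rot: [0.159, 0.441, 0.83, 0.302]
wrist_force: [0.8, -0.8, 0.1]
finger_gap: 0.0399
gripper_force: 0.0
```

Run:
```python
from h import *
log(); s=robot.sense(); print(s["joints"].round(3))
im=robot.get_image("top"); im2=robot.get_image("scene")
a=cv2.resize(im[95:285,70:440,::-1],None,fx=2.1,fy=2.1,interpolation=cv2.INTER_CUBIC)[:, :777]; b=cv2.resize(im2[60:260,130:420,::-1],None,fx=1.0,fy=1.0)
cv2.imwrite("pics/c9.png",np.vstack([a[:400],np.pad(cv2.resize(b,(290,200)),((0,0),(0,a.shape[1]-290),(0,0)))]))
c=cam("top"); g=im.astype(int); m=((g.min(2)>140)).astype(np.uint8); m[:, :120]=0; 
bx=[b["bbox"] for b in robot.boxes_of("card_a","top")]; print(bx)
```

```text
[-0.695  0.446  1.904  0.972  0.844 -1.982]
[[126.1, 222.8, 26.9, 40.9], [299.2, 137.9, 39.3, 26.8]]
```

View pics/c9.png

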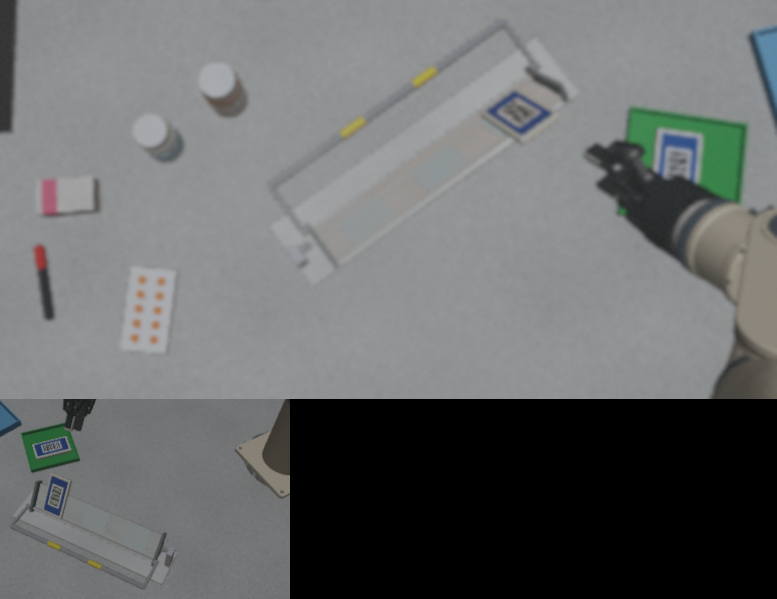

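Run:
```python
from h import *
a=(.4334,.3283,173.5)
B=grasp(*a,70,.03,0,backoff=.13); q,e=ik(B,PK,[.45,.6,1.6,.2,1.2,-1.1]); print(q.round(2),e)
s=robot.sense()["joints"]; v=(s+q)/2; v[1]-=.12; v[2]-=.05; print(fkT(v)[:3,3].round(3))
planj(85,q,via=[v])
```

```text
[ 0.45  0.65  1.56  0.2   1.23 -1.1 ] 1.5634427086297364e-09
[0.645 0.077 0.244]
zmin 0.195 n 8
[[85, 21.0, 31.0, 18.0, 0.02, 0.06, -0.05], [85, 20.0, 30.0, 17.0, 0.02, 0.06, -0.05], [85, 20.0, 31.0, 17.0, 0.02, 0.05, -0.05], [85, 20.0, 30.0, 17.0, 0.03, 0.05, -0.05], [85, 19.0, 31.0, 15.0, 0.03, 0.05, -0.05]]
[[85, 19.0, 30.0, 15.0, 0.04, 0.05, -0.04], [85, 19.0, 31.0, 13.0, 0.03, 0.03, -0.05], [85, 18.0, 31.0, 12.0, 0.04, 0.04, -0.05]]
zmin 0.122 n 8
[[85, 24.0, 16.0, 31.0, 0.06, 0.06, -0.03], [85, 24.0, 17.0, 30.0, 0.06, 0.06, -0.02], [85, 22.0, 17.0, 29.0, 0.06, 0.06, -0.03], [85, 21.0, 17.0, 28.0, 0.07, 0.04, -0.03], [85, 21.0, 17.0, 26.0, 0.08, 0.04, -0.03]]
[[85, 20.0, 18.0, 25.0, 0.07, 0.03, -0.02], [85, 19.0, 18.0, 24.0, 0.08, 0.03, -0.03], [85, 18.0, 19.0, 22.0, 0.09, 0.01, -0.03]]
```

Request:
drive_tool([
  [85,21,31,18,0.02,0.06,-0.05],
  [85,20,30,17,0.02,0.06,-0.05],
  [85,20,31,17,0.02,0.05,-0.05],
  [85,20,30,17,0.03,0.05,-0.05],
  [85,19,31,15,0.03,0.05,-0.05],
])

```text
time: 33.75
eef_pos: [0.6383, -0.0322, 0.2219]
ee_rot: [0.056, 0.297, 0.909, 0.286]
wrist_force: [0.3, 0.2, 0.3]
finger_gap: 0.085
gripper_force: 0.0
```

Request:
drive_tool([
  [85,19,30,15,0.04,0.05,-0.04],
  [85,19,31,13,0.03,0.03,-0.05],
  [85,18,31,12,0.04,0.04,-0.05],
  [85,24,16,31,0.06,0.06,-0.03],
  [85,24,17,30,0.06,0.06,-0.02],
])

```text
time: 34.25
eef_pos: [0.6181, 0.1538, 0.2078]
ee_rot: [-0.057, 0.178, 0.961, 0.204]
wrist_force: [0.9, 0.7, -0.0]
finger_gap: 0.0849
gripper_force: 0.0
```

Request:
drive_tool([
  [85,22,17,29,0.06,0.06,-0.03],
  [85,21,17,28,0.07,0.04,-0.03],
  [85,21,17,26,0.08,0.04,-0.03],
  [85,20,18,25,0.07,0.03,-0.02],
  [85,19,18,24,0.08,0.03,-0.03],
])

```text
time: 34.75
eef_pos: [0.5247, 0.2996, 0.1326]
ee_rot: [-0.168, 0.074, 0.982, 0.049]
wrist_force: [0.5, 0.9, -0.5]
finger_gap: 0.085
gripper_force: 0.0
```

Request:
drive_tool([
  [85,18,19,22,0.09,0.01,-0.03],
  [85,0,0,0,0,0,0],
])

```text
time: 34.95
eef_pos: [0.5011, 0.326, 0.1179]
ee_rot: [-0.177, 0.049, 0.983, 0.007]
wrist_force: [-0.9, -0.0, 0.1]
finger_gap: 0.0844
gripper_force: 0.0
```

Run:
```python
from h import *
log(); print(robot.sense()["joints"].round(3),pose()[:3,3].round(3))
c=cam("wrist"); im=robot.get_image("wrist")
v=im[:,:,::-1].copy(); e=ax(173.5); n=ax(263.5); C=np.array([.4334,.3283,.01])
Q=proj(c,[C+e*.055*i+n*.031*j for i,j in((1,1),(1,-1),(-1,-1),(-1,1))]).astype(int); cv2.polylines(v,[Q],1,(0,0,255),1); cv2.imwrite("pics/w10.png",v)
h=cv2.cvtColor(im,cv2.COLOR_RGB2HSV); m=cv2.inRange(h,(5,120,80),(18,255,255)); k,l,st,ce=cv2.connectedComponentsWithStats(m)
i=[j for j in range(1,k) if 40<st[j,4]<700]; P=back(c,ce[i],.011)[:,:2]; print(len(i),P.mean(0).round(4)); u,s,vt=np.linalg.svd(P-P.mean(0)); print(np.degrees(np.arctan2(vt[0,1],vt[0,0])))
```

```text
[ 0.464  0.661  1.565  0.196  1.228 -1.102] [0.501 0.326 0.118]
10 [0.4348 0.3277]
-6.807565300474328
```

View pics/w10.png

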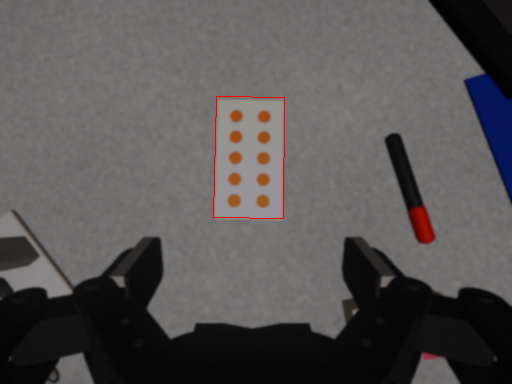

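Run:
```python
from h import *
a=(.4345,.3278,173.3)
c=cam("wrist"); print(back(c,[[345,300],[360,325]],.03).round(3)); c=cam("top"); print(back(c,np.array([[100,180],[100,217],[97,219],[42,220]])/2.15+[70,95],.03).round(3))
G=grasp(*a,70,.03,0); n=G[:3,1]; x=G[:3,0]
for d in(.057,-.057): print("finger outer at tcp",(G[:3,3]+n*d).round(3),"back 40mm",(G[:3,3]+n*d-.04*G[:3,2]-.011*x).round(3))
T=plan(85,grasp(*a,70,.03,0.0,backoff=.03),step=25); T=plan(85,grasp(*a,70,.03,0.0),T=T,step=12)
```

```text
[[0.562 0.39  0.03 ]
 [0.582 0.4   0.03 ]]
[[0.61  0.392 0.03 ]
 [0.562 0.391 0.03 ]
 [0.559 0.395 0.03 ]
 [0.56  0.465 0.03 ]]
finger outer at tcp [ 0.471  0.381 -0.   ] back 40mm [0.495 0.378 0.034]
finger outer at tcp [0.458 0.268 0.   ] back 40mm [0.481 0.265 0.034]
[[85, -1.0, -1.0, 24.0, -0.002, -0.001, 0.004], [85, -2.0, -1.0, 23.0, -0.002, -0.001, 0.003], [85, -1.0, -1.0, 24.0, -0.001, -0.001, 0.004], [85, -1.1, -1.1, 23.6, -0.002, -0.002, 0.003]]
--
[[85, 0.0, -0.0, 10.0, -0.0, 0.0, 0.0], [85, 0.0, -0.0, 10.0, -0.0, 0.0, 0.0], [85, 0.1, -0.0, 10.0, -0.0, 0.0, 0.0]]
--
```

Clear of the carton (60 mm). Going in and gripping.

Request:
drive_tool([
  [85,-1,-1,24,-0.002,-0.001,0.004],
  [85,-2,-1,23,-0.002,-0.001,0.003],
  [85,-1,-1,24,-0.001,-0.001,0.004],
  [85,-1,-1,23.5,-0.002,-0.002,0.003],
  [85,0,0,10,0,0,0],
])

```text
time: 35.5
eef_pos: [0.4729, 0.3198, 0.0193]
ee_rot: [-0.173, 0.061, 0.983, 0.011]
wrist_force: [1.0, -0.6, -0.2]
finger_gap: 0.0851
gripper_force: 0.0
```

Request:
drive_tool([
  [85,0,0,10,0,0,0],
  [85,0,0,9.5,0,0,0],
  [85,0,0,0,0,0,0],
  [85,0,0,0,0,0,0],
])

```text
time: 35.9
eef_pos: [0.4684, 0.3222, 0.0036]
ee_rot: [-0.171, 0.06, 0.983, 0.012]
wrist_force: [0.7, -0.2, -0.2]
finger_gap: 0.0852
gripper_force: 0.0
```

Request:
drive_tool([
  [50,0,0,0,0,0,0],
  [50,0,0,0,0,0,0],
  [50,0,0,0,0,0,0],
  [50,0,0,0,0,0,0],
  [50,0,0,0,0,0,0],
])

```text
time: 36.4
eef_pos: [0.4691, 0.3223, 0.005]
ee_rot: [-0.17, 0.06, 0.983, 0.012]
wrist_force: [0.4, -2.2, 10.8]
finger_gap: 0.0577
gripper_force: 61.9
```

Run:
```python
from h import *
T=pose(); s=robot.sense(); e=ax(173.3); print("k",(np.array([.4345,.3278])-T[:2,3])@e[:2],T[:3,3],s["finger_gap"],s["gripper_force"])
up=T.copy(); up[2,3]+=.21; qu,er=ik(up,PK,s["joints"]); print(qu.round(2),er)
P=stand(0,70,.032,.003,up=.006,backoff=.1); q,er=ik(P,PK,[-.0,.75,1.4,-.3,1.38,1.05]); print(q.round(2),er,P[:3,3])
T=plan(50,up,step=42); planj(50,q,q0=qu,T=T)
```

```text
k 0.03496895524789739 [0.46906682 0.32232987 0.00498596] 0.05773977583200346 61.85080384835601
[ 0.48  0.49  1.6   0.2   1.34 -1.04] 6.922677431298041e-10
[ 0.03  0.7   1.38 -0.27  1.51  1.08] 1.3655743202889425e-14 [ 0.62135118 -0.05076195  0.17777304]
[[50, 14.0, 0.0, -40.0, -0.0, 0.0, 0.0], [50, 14.0, 0.0, -39.0, -0.0, 0.0, 0.0], [50, 14.0, 0.0, -40.0, -0.0, 0.0, 0.0], [50, 15.0, 0.0, -39.0, -0.0, 0.0, 0.0], [50, 13.6, 0.6, -39.8, -0.0, 0.0, 0.0]]
--
zmin 0.178 n 19
[[50, -15.0, -15.0, -2.0, 0.02, -0.01, 0.13], [50, -16.0, -13.0, -2.0, 0.01, -0.0, 0.13], [50, -18.0, -12.0, -1.0, 0.02, -0.01, 0.13], [50, -18.0, -10.0, -1.0, 0.02, -0.01, 0.13], [50, -20.0, -8.0, -1.0, 0.01, -0.01, 0.13]]
[[50, -21.0, -6.0, 0.0, 0.01, -0.01, 0.13], [50, -21.0, -4.0, 0.0, 0.02, -0.02, 0.12], [50, -21.0, -2.0, 1.0, 0.01, -0.01, 0.14], [50, -22.0, -0.0, 1.0, 0.01, -0.01, 0.13], [50, -21.0, 2.0, 1.0, 0.01, -0.02, 0.13]]
[[50, -21.0, 5.0, 2.0, 0.0, -0.02, 0.13], [50, -21.0, 7.0, 2.0, 0.01, -0.02, 0.13], [50, -20.0, 8.0, 3.0, 0.01, -0.01, 0.13], [50, -18.0, 11.0, 3.0, 0.0, -0.02, 0.13], [50, -18.0, 13.0, 4.0, 0.0, -0.02, 0.13]]
[[50, -16.0, 14.0, 4.0, 0.0, -0.02, 0.13], [50, -15.0, 16.0, 4.0, -0.0, -0.02, 0.13], [50, -12.0, 17.0, 5.0, -0.0, -0.02, 0.13], [50, -11.0, 18.0, 5.0, -0.01, -0.02, 0.13]]
```

Request:
drive_tool([
  [85,0,0,0,0,0,0],
  [85,0,0,0,0,0,0],
  [85,0,0,0,0,0,0],
  [85,0,0,3,0,0,0],
  [85,0,0,0,0,0,0],
])

```text
time: 36.9
eef_pos: [0.4664, 0.322, -0.0001]
ee_rot: [-0.171, 0.06, 0.983, 0.011]
wrist_force: [-0.7, -0.0, -1.0]
finger_gap: 0.0848
gripper_force: 0.0
```

Run:
```python
from h import *
log(); T=pose(); print(T[:3,3])
c=cam("wrist"); im=robot.get_image("wrist")
h=cv2.cvtColor(im,cv2.COLOR_RGB2HSV); m=cv2.inRange(h,(5,120,80),(18,255,255)); k,l,st,ce=cv2.connectedComponentsWithStats(m)
i=[j for j in range(1,k) if 40<st[j,4]<1500]; P=back(c,ce[i],.011)[:,:2]; print(len(i),P.mean(0).round(4)); u,s,vt=np.linalg.svd(P-P.mean(0)); print(np.degrees(np.arctan2(vt[0,1],vt[0,0])))
C=P.mean(0); y=np.degrees(np.arctan2(vt[0,1],vt[0,0]))%180
plan(85,grasp(*C,y,70,.032,0.0))
```

```text
[ 4.66444864e-01  3.22018056e-01 -7.97998048e-05]
10 [0.4345 0.3262]
-8.763788002402324
[[85, 0.3, -0.7, 0.2, -0.009, 0.004, 0.029]]
--
```

Request:
drive_tool([
  [85,0,-0.5,0,0,0,0.02],
  [85,0,0,0,0,0,0],
  [50,0,0,0,0,0,0],
  [50,0,0,0,0,0,0],
  [50,0,0,0,0,0,0],
])

```text
time: 37.45
eef_pos: [0.4673, 0.3218, 0.0011]
ee_rot: [-0.171, 0.07, 0.983, 0.01]
wrist_force: [-0.8, 0.0, 4.1]
finger_gap: 0.0596
gripper_force: 64.0
```

Request:
drive_tool([
  [50,0,0,0,0,0,0],
  [50,0,0,0,0,0,0],
  [50,0,0,0,0,0,0],
])

```text
time: 37.75
eef_pos: [0.4673, 0.3218, 0.0011]
ee_rot: [-0.171, 0.07, 0.983, 0.01]
wrist_force: [0.9, -1.6, 5.7]
finger_gap: 0.0596
gripper_force: 64.0
```

Request:
drive_tool([
  [50,14,0,-40,0,0,0],
  [50,14,0,-39,0,0,0],
  [50,14,0,-40,0,0,0],
  [50,15,0,-39,0,0,0],
  [50,14,0,-40,0,0,0],
])

```text
time: 38.25
eef_pos: [0.4667, 0.3225, 0.2124]
ee_rot: [-0.171, 0.07, 0.983, 0.009]
wrist_force: [0.5, -0.0, -0.3]
finger_gap: 0.0594
gripper_force: 64.9
```

Request:
drive_tool([
  [50,-15,-15,-2,0.02,-0.01,0.13],
  [50,-16,-13,-2,0.01,0,0.13],
  [50,-18,-12,-1,0.02,-0.01,0.13],
  [50,-18,-10,-1,0.02,-0.01,0.13],
  [50,-20,-8,-1,0.01,-0.01,0.13],
])

```text
time: 38.75
eef_pos: [0.5246, 0.2342, 0.1972]
ee_rot: [-0.148, 0.375, 0.911, -0.087]
wrist_force: [-0.8, 0.7, -1.4]
finger_gap: 0.0596
gripper_force: 65.0
```

Request:
drive_tool([
  [50,-21,-6,0,0.01,-0.01,0.13],
  [50,-21,-4,0,0.02,-0.02,0.12],
  [50,-21,-2,1,0.01,-0.01,0.14],
  [50,-22,0,1,0.01,-0.01,0.13],
  [50,-21,2,1,0.01,-0.02,0.13],
])

```text
time: 39.25
eef_pos: [0.5687, 0.1366, 0.1866]
ee_rot: [-0.091, 0.639, 0.745, -0.17]
wrist_force: [0.3, -0.2, -0.6]
finger_gap: 0.0592
gripper_force: 65.0
```

Request:
drive_tool([
  [50,-21,5,2,0,-0.02,0.13],
  [50,-21,7,2,0.01,-0.02,0.13],
  [50,-20,8,3,0.01,-0.01,0.13],
  [50,-18,11,3,0,-0.02,0.13],
  [50,-18,13,4,0,-0.02,0.13],
])

```text
time: 39.75
eef_pos: [0.5993, 0.0321, 0.1788]
ee_rot: [-0.005, 0.834, 0.504, -0.226]
wrist_force: [0.0, 0.4, -0.8]
finger_gap: 0.0597
gripper_force: 65.0
```

Request:
drive_tool([
  [50,-16,14,4,0,-0.02,0.13],
  [50,-15,16,4,0,-0.02,0.13],
  [50,-12,17,5,0,-0.02,0.13],
  [50,-11,18,5,-0.01,-0.02,0.12],
  [50,0,0,0,0,0,0],
])

```text
time: 40.25
eef_pos: [0.6122, -0.055, 0.1756]
ee_rot: [0.076, 0.924, 0.279, -0.251]
wrist_force: [0.9, 0.1, -1.2]
finger_gap: 0.0596
gripper_force: 65.0
```

Run:
```python
from h import *
log(); print(robot.sense()["joints"].round(3),robot.sense()["finger_gap"]); c=cam("wrist"); im=robot.get_image("wrist"); cv2.imwrite("pics/w11.png",im[:,:,::-1])
h=cv2.cvtColor(im,cv2.COLOR_RGB2HSV); m=cv2.inRange(h,(5,120,80),(18,255,255)); k,l,st,ce=cv2.connectedComponentsWithStats(m)
i=[j for j in range(1,k) if 100<st[j,4]<1500]; print(ce[i].round(0).tolist())
g=lambda zt,up,b:stand(0,70,.033,zt,up=up,backoff=b)
T=plan(50,g(.004,.006,.08),step=40,ang=7); T=plan(50,g(.004,.006,0),T=T,step=20); T=plan(50,g(.002,.002,0),T=T,step=3)
```

```text
[ 0.024  0.692  1.405 -0.274  1.508  1.09 ] 0.05962394757013112
[[230.0, 100.0], [280.0, 100.0], [229.0, 137.0], [280.0, 138.0], [228.0, 175.0], [279.0, 176.0], [227.0, 213.0], [279.0, 214.0], [226.0, 253.0], [278.0, 254.0]]
[[50, 6.5, 2.8, 12.2, -0.005, 0.007, -0.004]]
--
[[50, 0.0, -0.0, 16.0, 0.0, -0.0, 0.0], [50, 0.0, -0.0, 16.0, 0.0, -0.0, 0.0], [50, 0.0, -0.0, 16.0, 0.0, -0.0, 0.0], [50, 0.0, -0.0, 16.0, 0.0, -0.0, 0.0], [50, 0.0, -0.0, 16.0, 0.0, -0.0, 0.0]]
--
[[50, 2.0, -0.0, 2.0, 0.0, -0.0, 0.0], [50, 1.1, -0.0, 1.3, 0.0, -0.0, 0.0]]
--
```

Request:
drive_tool([
  [50,6.5,3,12,-0.005,0.007,-0.004],
  [50,0,0,16,0,0,0],
  [50,0,0,16,0,0,0],
  [50,0,0,16,0,0,0],
  [50,0,0,14,0,0,0],
])

```text
time: 40.8
eef_pos: [0.5872, -0.0726, 0.1074]
ee_rot: [0.076, 0.923, 0.285, -0.247]
wrist_force: [0.1, 0.2, -0.4]
finger_gap: 0.0596
gripper_force: 65.0
```

Request:
drive_tool([
  [50,0,0,10,0,0,0],
  [50,0,0,6,0,0,0],
  [50,0,0,0,0,0,0],
])

```text
time: 41.1
eef_pos: [0.5808, -0.0777, 0.0943]
ee_rot: [0.076, 0.923, 0.284, -0.248]
wrist_force: [0.7, 0.6, -0.4]
finger_gap: 0.0597
gripper_force: 65.0
```

Run:
```python
from h import *
print(robot.sense()["wrist_force"]); plan(50,stand(0,70,.033,.002,up=.002),step=3)
```

```text
[ 0.71017581  0.60812464 -0.43514809]
[[50, 1.0, 0.0, 2.0, 0.0, 0.0, 0.0], [50, 1.0, 0.0, 2.0, 0.001, 0.0, 0.001], [50, 0.9, 0.4, 1.4, -0.0, 0.001, -0.0]]
--
```

Request:
drive_tool([
  [50,1,0,2,0,0,0],
  [50,1,0,1.5,0,0,0],
  [50,1,0.5,0,0,0,0],
  [50,0,0,0,0,0,0],
])

```text
time: 41.5
eef_pos: [0.5828, -0.0776, 0.0906]
ee_rot: [0.077, 0.923, 0.284, -0.247]
wrist_force: [-0.4, 0.1, -0.2]
finger_gap: 0.0595
gripper_force: 65.0
```

Request:
drive_tool([
  [85,0,0,0,0,0,0],
  [85,0,0,0,0,0,0],
  [85,0,0,0,0,0,0],
  [85,0,0,0,0,0,0],
])

```text
time: 41.9
eef_pos: [0.5824, -0.0777, 0.0906]
ee_rot: [0.077, 0.923, 0.284, -0.247]
wrist_force: [-0.4, -0.0, -0.8]
finger_gap: 0.0849
gripper_force: 0.0
```

Request:
drive_tool([
  [85,0,0,-10,0,0,0],
  [85,0,0,-20,0,0,0],
  [85,0,0,-30,0,0,0],
  [85,0,0,-40,0,0,0],
  [85,0,0,0,0,0,0],
])

```text
time: 42.4
eef_pos: [0.6284, -0.0482, 0.1825]
ee_rot: [0.078, 0.925, 0.284, -0.242]
wrist_force: [1.6, -0.3, 0.5]
finger_gap: 0.0848
gripper_force: 0.0
```

Run:
```python
from h import *
log(); c=cam("wrist"); im=robot.get_image("wrist"); cv2.imwrite("pics/w12.png",im[:,:,::-1])
h=cv2.cvtColor(im,cv2.COLOR_RGB2HSV); m=cv2.inRange(h,(5,120,80),(18,255,255)); k,l,st,ce=cv2.connectedComponentsWithStats(m)
i=[j for j in range(1,k) if 40<st[j,4]<700]; L=onrest(c,ce[i],.011); print(L.round(3).tolist(),L.mean(0)); u,s,vt=np.linalg.svd(L-L.mean(0)); print(vt[0])
y=L.mean(0)[1]
P=pinch(-.22,0,flip=-1); q,e=ik(P,PK,[-.63,.3,2.14,1.05,.75,1.05]); print(q.round(2),e,robot.sense()["joints"].round(2))
planj(50,q)
```

```text
[[-0.017, 0.009], [-0.017, -0.017], [-0.037, 0.009], [-0.036, -0.017], [-0.056, 0.008], [-0.056, -0.017], [-0.075, 0.008], [-0.075, -0.017], [-0.094, 0.008], [-0.094, -0.017]] [-0.05555988 -0.00413053]
[-0.99999027 -0.00441093]
[-0.61  0.32  2.14  1.1   0.74  1.06] 5.011133175081284e-11 [ 0.03  0.7   1.38 -0.27  1.52  1.08]
zmin 0.154 n 16
[[50, -7.0, -9.0, 14.0, 0.08, 0.06, 0.04], [50, -7.0, -9.0, 12.0, 0.08, 0.07, 0.04], [50, -7.0, -7.0, 10.0, 0.08, 0.06, 0.05], [50, -7.0, -6.0, 6.0, 0.08, 0.07, 0.05], [50, -6.0, -5.0, 5.0, 0.07, 0.07, 0.06]]
[[50, -6.0, -4.0, 2.0, 0.06, 0.08, 0.07], [50, -5.0, -2.0, -0.0, 0.07, 0.07, 0.08], [50, -4.0, 0.0, -3.0, 0.05, 0.07, 0.07], [50, -3.0, 1.0, -4.0, 0.06, 0.08, 0.09], [50, -1.0, 3.0, -6.0, 0.05, 0.07, 0.09]]
[[50, -1.0, 5.0, -8.0, 0.04, 0.08, 0.09], [50, 1.0, 7.0, -9.0, 0.04, 0.08, 0.09], [50, 2.0, 8.0, -11.0, 0.03, 0.08, 0.1], [50, 4.0, 10.0, -12.0, 0.03, 0.07, 0.1], [50, 5.0, 12.0, -13.0, 0.03, 0.08, 0.11]]
[[50, 7.0, 14.0, -14.0, 0.02, 0.08, 0.1]]
```

Request:
drive_tool([
  [50,-7,-9,4,0.08,0.06,0.04],
  [50,-7,-9,10,0.08,0.07,0.04],
  [50,-7,-7,10,0.08,0.06,0.05],
  [50,-7,-6,6,0.08,0.07,0.05],
  [50,-6,-5,5,0.07,0.07,0.06],
])

```text
time: 42.95
eef_pos: [0.5653, -0.0357, 0.1613]
ee_rot: [-0.123, 0.975, 0.124, -0.135]
wrist_force: [-0.4, -0.0, 0.3]
finger_gap: 0.0501
gripper_force: 0.0
```

Request:
drive_tool([
  [50,-6,-4,2,0.06,0.08,0.07],
  [50,-5,-2,0,0.07,0.07,0.08],
  [50,-4,0,-3,0.05,0.07,0.07],
  [50,-3,1,-4,0.06,0.08,0.09],
  [50,-1,3,-6,0.05,0.07,0.09],
])

```text
time: 43.45
eef_pos: [0.5457, -0.0416, 0.1745]
ee_rot: [-0.254, 0.96, -0.117, 0.004]
wrist_force: [-0.1, 0.1, 0.2]
finger_gap: 0.05
gripper_force: 0.0
```

Request:
drive_tool([
  [50,-1,5,-8,0.04,0.08,0.09],
  [50,1,7,-9,0.04,0.08,0.09],
  [50,2,8,-11,0.03,0.08,0.1],
  [50,4,10,-12,0.03,0.07,0.1],
  [50,5,12,-13,0.03,0.08,0.11],
])

```text
time: 43.95
eef_pos: [0.5246, -0.1039, 0.1955]
ee_rot: [-0.302, 0.859, -0.39, 0.135]
wrist_force: [0.2, 0.1, 0.8]
finger_gap: 0.05
gripper_force: 0.0
```

Request:
drive_tool([
  [50,7,14,-14,0.02,0.08,0.1],
  [50,0,0,0,0,0,0],
])

```text
time: 44.15
eef_pos: [0.5124, -0.1215, 0.197]
ee_rot: [-0.301, 0.83, -0.443, 0.156]
wrist_force: [0.8, 0.5, -0.4]
finger_gap: 0.0501
gripper_force: 0.0
```

Run:
```python
from h import *
log(); print(robot.sense()["joints"].round(3))
T=plan(50,pinch(-.19,-.002,.006,flip=-1),ang=7); plan(50,pinch(-.083,-.002,.006,flip=-1),T=T,step=25)
```

```text
[-0.604  0.305  2.137  1.075  0.744  1.105]
[[50, 4.6, 3.6, 35.4, 0.007, 0.003, -0.006]]
--
[[50, 0.0, 0.0, 21.0, -0.0, 0.0, 0.0], [50, 0.0, 0.0, 22.0, -0.0, 0.0, 0.0], [50, 0.0, 0.0, 21.0, -0.0, 0.0, 0.0], [50, 0.0, 0.0, 22.0, -0.0, 0.0, 0.0], [50, 0.1, 0.0, 21.0, -0.0, 0.0, 0.0]]
--
```

Request:
drive_tool([
  [50,4.5,3.5,35,0.007,0.003,-0.006],
  [50,0,0,21,0,0,0],
  [50,0,0,22,0,0,0],
  [50,0,0,21,0,0,0],
  [50,0,0,0,0,0,0],
])

```text
time: 44.65
eef_pos: [0.5684, -0.0892, 0.1178]
ee_rot: [-0.303, 0.832, -0.437, 0.159]
wrist_force: [0.3, 0.1, 1.1]
finger_gap: 0.0502
gripper_force: 0.0
```

Request:
drive_tool([
  [50,0,0,22,0,0,0],
  [50,0,0,16,0,0,0],
  [50,0,0,0,0,0,0],
])

```text
time: 44.95
eef_pos: [0.5885, -0.0763, 0.09]
ee_rot: [-0.303, 0.832, -0.437, 0.16]
wrist_force: [-0.3, 0.2, -0.1]
finger_gap: 0.0501
gripper_force: 0.0
```

Run:
```python
from h import *
plan(50,pinch(-.083,-.002,.0055,flip=-1),step=25)
```

```text
[[50, -0.7, 3.2, 3.6, -0.001, 0.004, 0.006]]
--
```

Request:
drive_tool([
  [50,-0.5,3,3.5,0,0.004,0.006],
  [0,0,0,0,0,0,0],
  [0,0,0,0,0,0,0],
  [0,0,0,0,0,0,0],
  [0,0,0,0,0,0,0],
])

```text
time: 45.45
eef_pos: [0.5883, -0.0771, 0.0871]
ee_rot: [-0.303, 0.829, -0.441, 0.162]
wrist_force: [-3.9, -1.6, 6.0]
finger_gap: 0.0086
gripper_force: 58.9
```

Request:
drive_tool([
  [0,0,0,0,0,0,0],
  [0,0,0,0,0,0,0],
])

```text
time: 45.65
eef_pos: [0.5883, -0.0771, 0.0871]
ee_rot: [-0.302, 0.829, -0.441, 0.162]
wrist_force: [-3.1, -0.7, 5.5]
finger_gap: 0.0089
gripper_force: 58.9
```

Run:
```python
from h import *
T=pose(); print(robot.sense()["finger_gap"],"rest",((R.from_euler("z",-ST[2]).apply(T[:3,3]-[ST[0],ST[1],.018]))@RS).round(4))
t=plan(0,pinch(-.089,-.002,.010,flip=-1),pinch(-.24,-.002,.010,flip=-1),step=40)
```

```text
0.008876370998191805 rest [-0.0848 -0.0033  0.0064]
[[0, -1.3, -3.6, -4.2, -0.003, -0.004, -0.0]]
--
[[0, -0.0, -0.0, -38.0, 0.0, 0.0, -0.0], [0, -0.0, -0.0, -37.0, 0.0, 0.0, -0.0], [0, -0.0, -0.0, -38.0, 0.0, 0.0, -0.0], [0, -0.0, -0.0, -38.0, 0.0, 0.0, -0.0]]
--
```

Request:
drive_tool([
  [0,0,-4,-5,-0.003,-0.004,0],
  [0,0,0,-38,0,0,0],
  [0,0,0,-37,0,0,0],
  [0,0,0,-38,0,0,0],
  [0,0,0,-38,0,0,0],
])

```text
time: 46.15
eef_pos: [0.5065, -0.1318, 0.2092]
ee_rot: [-0.301, 0.83, -0.441, 0.159]
wrist_force: [0.1, -0.2, -0.6]
finger_gap: 0.0087
gripper_force: 58.7
```

Request:
drive_tool([
  [0,0,0,0,0,0,-0.14],
  [0,0,0,0,0,0,-0.145],
  [0,0,0,0,0,0,-0.145],
  [0,0,0,0,0,0,-0.145],
  [0,0,0,0,0,0,-0.145],
])

```text
time: 46.65
eef_pos: [0.5075, -0.1315, 0.2085]
ee_rot: [-0.225, 0.933, -0.117, 0.256]
wrist_force: [0.3, 0.2, -1.1]
finger_gap: 0.0089
gripper_force: 58.7
```

Request:
drive_tool([
  [0,0,0,0,0,0,-0.145],
  [0,0,0,0,0,0,-0.145],
  [0,0,0,0,0,0,-0.145],
  [0,0,0,0,0,0,-0.145],
  [0,0,0,0,0,0,-0.145],
])

```text
time: 47.15
eef_pos: [0.5075, -0.1315, 0.2084]
ee_rot: [-0.12, 0.914, 0.221, 0.319]
wrist_force: [0.9, 1.0, -0.2]
finger_gap: 0.0083
gripper_force: 58.7
```

Request:
drive_tool([
  [0,0,0,0,0,0,-0.145],
  [0,0,0,0,0,0,-0.145],
  [0,0,0,0,0,0,-0.145],
  [0,0,0,0,0,0,-0.145],
  [0,0,0,0,0,0,-0.145],
])

```text
time: 47.65
eef_pos: [0.5075, -0.1314, 0.2084]
ee_rot: [0.001, 0.776, 0.531, 0.341]
wrist_force: [0.2, -0.2, -1.2]
finger_gap: 0.0088
gripper_force: 58.7
```

Request:
drive_tool([
  [0,0,0,0,0,0,-0.145],
  [0,0,0,0,0,0,-0.145],
  [0,0,0,0,0,0,-0.145],
  [0,0,0,0,0,0,-0.145],
  [0,0,0,0,0,0,-0.145],
])

```text
time: 48.15
eef_pos: [0.5075, -0.1314, 0.2084]
ee_rot: [0.122, 0.537, 0.771, 0.319]
wrist_force: [0.0, 0.2, -0.3]
finger_gap: 0.0087
gripper_force: 58.7
```

Request:
drive_tool([
  [0,0,0,0,0,0,-0.145],
  [0,0,0,0,0,0,-0.1],
  [0,0,0,0,0,0,0],
])

```text
time: 48.45
eef_pos: [0.5076, -0.1314, 0.2084]
ee_rot: [0.159, 0.441, 0.83, 0.302]
wrist_force: [-0.6, 0.2, -0.4]
finger_gap: 0.0089
gripper_force: 58.7
```

Run:
```python
from h import *
log(); print(robot.sense()["joints"].round(3),robot.sense()["finger_gap"])
t=plan(0,pinch(-.20,-.002,.0095,flip=1),step=40,ang=7); t=plan(0,pinch(-.092,-.002,.0095,flip=1),T=t,step=25); plan(0,pinch(-.088,-.002,.006,flip=1),T=t)
```

```text
[-0.632  0.284  2.13   1.047  0.772 -2.025] 0.0088875657829175
[[0, 0.0, -0.0, 20.0, -0.001, -0.0, -0.001], [0, 1.0, -0.3, 20.3, -0.001, -0.001, -0.0]]
--
[[0, 0.0, -0.0, 22.0, 0.0, 0.0, -0.0], [0, 0.0, -0.0, 21.0, 0.0, 0.0, -0.0], [0, 0.0, -0.0, 22.0, 0.0, 0.0, -0.0], [0, 0.0, -0.0, 21.0, 0.0, 0.0, -0.0], [0, 0.0, -0.0, 22.0, 0.0, 0.0, -0.0]]
--
[[0, 0.0, -3.5, 4.0, 0.0, 0.0, -0.0]]
--
```

Request:
drive_tool([
  [0,0.5,0,40,-0.001,0,-0.001],
  [0,0,0,22,0,0,0],
  [0,0,0,21,0,0,0],
  [0,0,0,22,0,0,0],
  [0,0,0,21,0,0,0],
])

```text
time: 48.95
eef_pos: [0.5748, -0.0853, 0.111]
ee_rot: [0.159, 0.442, 0.829, 0.302]
wrist_force: [-0.1, 0.3, -0.5]
finger_gap: 0.0088
gripper_force: 58.8
```

Request:
drive_tool([
  [0,0,0,20,0,0,0],
  [0,0,-2,2,0,0,0],
  [0,0,-1.5,2,0,0,0],
  [0,0,0,0,0,0,0],
  [0,0,0,0,0,0,0],
])

```text
time: 49.45
eef_pos: [0.5849, -0.0789, 0.0918]
ee_rot: [0.16, 0.441, 0.83, 0.302]
wrist_force: [0.1, -0.6, -1.1]
finger_gap: 0.009
gripper_force: 58.7
```

Run:
```python
from h import *
T=pose(); print("rest",((R.from_euler("z",-ST[2]).apply(T[:3,3]-[ST[0],ST[1],.018]))@RS).round(4),robot.sense()["wrist_force"].round(1))
t=plan(0,pinch(-.086,-.002,.006,flip=1))
```

```text
rest [-0.0908 -0.0029  0.0065] [ 0.1 -0.6 -1.1]
[[0, 0.9, -0.5, 4.8, -0.0, 0.0, -0.002]]
--
```

Request:
drive_tool([
  [0,0.5,-1,2.5,0,0,0],
  [0,0,0,2,0,0,0],
  [0,0,0,0,0,0,0],
])

```text
time: 49.75
eef_pos: [0.5871, -0.0769, 0.0876]
ee_rot: [0.16, 0.441, 0.83, 0.303]
wrist_force: [1.2, -0.2, 2.4]
finger_gap: 0.0087
gripper_force: 59.0
```

Request:
drive_tool([
  [20,0,0,0,0,0,0],
  [40,0,0,0,0,0,0],
  [40,0,0,0,0,0,0],
  [40,0,0,0,0,0,0],
])

```text
time: 50.15
eef_pos: [0.5862, -0.0767, 0.0868]
ee_rot: [0.159, 0.441, 0.83, 0.302]
wrist_force: [0.1, -0.4, -1.2]
finger_gap: 0.04
gripper_force: 0.0
```

Request:
drive_tool([
  [40,0,0,-20,0,0,0],
  [40,0,0,-40,0,0,0],
  [40,0,0,-40,0,0,0],
  [40,0,0,-40,0,0,0],
  [40,0,-40,0,0,0,0],
])

```text
time: 50.65
eef_pos: [0.4894, -0.1473, 0.175]
ee_rot: [0.166, 0.439, 0.83, 0.301]
wrist_force: [1.2, -0.9, -0.2]
finger_gap: 0.0401
gripper_force: 0.0
```

Run:
```python
from h import *
log(); s=robot.sense(); print(s["joints"].round(3),pose()[:3,3])
im=robot.get_image("top"); im2=robot.get_image("scene")
cv2.imwrite("pics/t13.png",im[:,:,::-1]); cv2.imwrite("pics/s13.png",im2[:,:,::-1])
a=cv2.resize(im[95:235,190:350,::-1],(400,350),interpolation=cv2.INTER_CUBIC); b=cv2.resize(im2[120:260,140:310,::-1],(400,350),interpolation=cv2.INTER_CUBIC)
cv2.imwrite("pics/c13.png",np.hstack([a,b]))
# bar grip candidates
q=2.2; bar=[-.075*np.cos(q),0,.0175+.075*np.sin(q)]
def barpose(q,y,dz,f,tilt=0):
    p=rest2w(ST,[-.075*np.cos(q),y,.0175+.075*np.sin(q)])[0]; a=np.degrees(ST[2]); e=ax(a); t=np.radians(tilt); z=-np.cos(t)*np.array([0,0,1])-np.sin(t)*e
    return mk(p+dz*z,z,f*ax(a+90))
for y in(.059,-.059):
  for f in(1,-1):
    for qq in(2.2,1.1,0): print(y,f,qq,barpose(qq,y,.008,f)[:3,3].round(3),[k.round(2).tolist() for k in allik(barpose(qq,y,.008,f),PK,10)])
```

```text
[-0.689  0.346  2.166  1.124  0.754 -2.193] [ 0.48940853 -0.14726406  0.17498896]
0.059 1 2.2 [0.668 0.052 0.026] [[0.06, 0.75, 1.61, -0.0, 0.78, -0.54]]
0.059 1 1.1 [0.63  0.026 0.09 ] [[0.02, 0.61, 1.7, -0.0, 0.84, -0.57]]
0.059 1 0 [ 0.566 -0.017  0.079] [[-0.05, 0.56, 1.85, -0.0, 0.74, -0.65]]
0.059 -1 2.2 [0.668 0.052 0.026] []
0.059 -1 1.1 [0.63  0.026 0.09 ] []
0.059 -1 0 [ 0.566 -0.017  0.079] [[-0.05, 0.56, 1.85, 0.0, 0.74, 2.49]]
-0.059 1 2.2 [ 0.734 -0.046  0.026] [[-0.08, 0.82, 1.44, -0.0, 0.88, -0.67]]
-0.059 1 1.1 [ 0.696 -0.071  0.09 ] [[-0.12, 0.69, 1.53, -0.0, 0.92, -0.71]]
-0.059 1 0 [ 0.632 -0.115  0.079] [[-0.2, 0.64, 1.67, -0.0, 0.83, -0.79]]
-0.059 -1 2.2 [ 0.734 -0.046  0.026] [[-0.08, 0.82, 1.44, 0.0, 0.88, 2.47]]
-0.059 -1 1.1 [ 0.696 -0.071  0.09 ] [[-0.12, 0.69, 1.53, 0.0, 0.92, 2.43]]
-0.059 -1 0 [ 0.632 -0.115  0.079] [[-0.2, 0.64, 1.67, 0.0, 0.83, 2.35]]
```

View pics/c13.png

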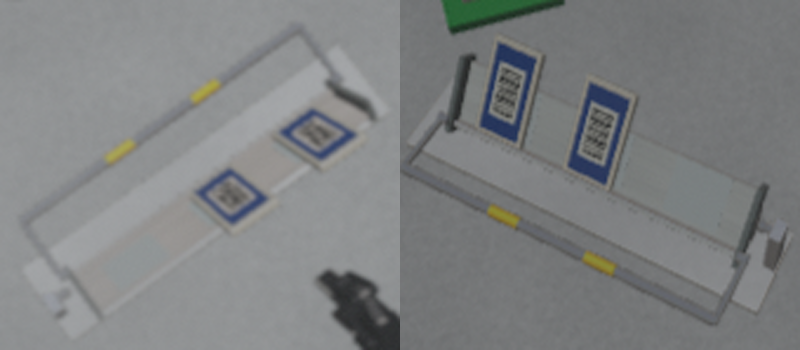

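```bash
cat >> h.py <<'E'
def barpose(q,y,dz=.009):
    p=rest2w(ST,[-.075*np.cos(q),y,.0175+.075*np.sin(q)])[0]; return mk(p+[0,0,-dz],[0,0,-1],ax(np.degrees(ST[2])+90))
E
python3 - <<'E'
from h import *
for n,f in(("top","t13"),("scene","s13")):
    im=cv2.imread(f"pics/{f}.png")[:,:,::-1]; c=cam(n); h=cv2.cvtColor(im,cv2.COLOR_RGB2HSV); m=cv2.inRange(h,(20,100,70),(35,255,255)); k,l,st,ce=cv2.connectedComponentsWithStats(m); i=np.argsort(-st[1:,4])[:2]+1
    print(n,ce[i].round(1).tolist(),proj(c,rest2w(ST,[[.0441,.059,.0781],[.0441,-.059,.0781]])).round(1).tolist(),"world@.0345",back(c,ce[i],.036).round(4).tolist())
print(rest2w(ST,[[.0441,.059,.0781],[.0441,-.059,.0781]]))
s=robot.sense()["joints"]
P=barpose(2.2,.062); P[2,3]+=.13; q,e=ik(P,PK,[.05,.6,1.6,0,.9,-.55]); print(q.round(2),e)
v=(s+q)/2; v[1]-=.15; print(fkT(v)[:3,3]); planj(45,q,via=[v])
E
```

```text
top [[30.8, 130.4], [271.8, 131.2]] [[238.7, 154.8], [272.8, 131.1]] world@.0345 [[0.7534, 0.6339, 0.036], [0.7329, -0.043, 0.036]]
scene [[224.3, 225.0], [183.1, 205.9]] [[223.3, 224.4], [183.0, 205.4]] world@.0345 [[0.6662, 0.0552, 0.036], [0.734, -0.0436, 0.036]]
[[ 0.66748057  0.05172303  0.03441915]
 [ 0.73363783 -0.04598683  0.03441915]]
[ 0.06  0.57  1.58 -0.    0.99 -0.53] 2.795120801479811e-10
[ 0.58242141 -0.04770043  0.23279177]
zmin 0.168 n 5
[[45, 5.0, 29.0, 10.0, 0.04, 0.06, -0.01], [45, 4.0, 30.0, 9.0, 0.04, 0.04, -0.02], [45, 5.0, 29.0, 5.0, 0.06, 0.03, -0.01], [45, 3.0, 30.0, 3.0, 0.06, 0.02, -0.01], [45, 3.0, 30.0, -1.0, 0.06, -0.0, -0.0]]
zmin 0.155 n 5
[[45, 4.0, 15.0, 26.0, 0.1, 0.02, 0.02], [45, 3.0, 17.0, 24.0, 0.09, -0.0, 0.03], [45, 3.0, 20.0, 22.0, 0.09, -0.03, 0.02], [45, 4.0, 24.0, 19.0, 0.08, -0.04, 0.03], [45, 6.0, 28.0, 16.0, 0.07, -0.07, 0.02]]
```

Request:
drive_tool([
  [45,5,29,0,0.04,0.06,-0.01],
  [45,4,30,5,0.04,0.04,-0.02],
  [45,5,29,5,0.06,0.03,-0.01],
  [45,3,30,3,0.06,0.02,-0.01],
  [45,3,30,-1,0.06,0,0],
])

```text
time: 51.25
eef_pos: [0.5783, -0.051, 0.2445]
ee_rot: [0.048, 0.41, 0.884, 0.218]
wrist_force: [0.6, -0.5, -0.1]
finger_gap: 0.0447
gripper_force: 0.0
```

Request:
drive_tool([
  [45,4,15,26,0.1,0.02,0.02],
  [45,3,17,24,0.09,0,0.03],
  [45,3,20,22,0.09,-0.03,0.02],
  [45,4,24,19,0.08,-0.04,0.03],
  [45,6,28,16,0.07,-0.07,0.02],
])

```text
time: 51.75
eef_pos: [0.6615, 0.052, 0.1665]
ee_rot: [0.002, 0.467, 0.884, -0.001]
wrist_force: [0.9, -0.2, 0.2]
finger_gap: 0.0449
gripper_force: 0.0
```

Run:
```python
from h import *
print(robot.sense()["joints"].round(3)); P=barpose(2.2,.062); U=P.copy(); U[2,3]+=.06
T=plan(45,U,ang=6); plan(45,P,T=T,step=15)
```

```text
[ 0.063  0.55   1.585 -0.005  1.003 -0.534]
[[45, -0.0, 2.0, 41.0, 0.0, 0.003, 0.002], [45, -0.3, 2.8, 40.1, 0.0, 0.002, 0.002]]
--
[[45, 0.0, 0.0, 15.0, 0.0, 0.0, 0.0], [45, 0.0, 0.0, 15.0, 0.0, 0.0, 0.0], [45, 0.0, 0.0, 15.0, 0.0, 0.0, 0.0], [45, 0.0, 0.0, 15.0, 0.0, 0.0, 0.0]]
--
```

Request:
drive_tool([
  [45,0,2,41,0,0.003,0.002],
  [45,0,3,40,0,0.002,0.002],
  [45,0,0,15,0,0,0],
  [45,0,0,15,0,0,0],
  [45,0,0,15,0,0,0],
])

```text
time: 52.25
eef_pos: [0.6655, 0.0539, 0.0415]
ee_rot: [0.0, 0.468, 0.884, 0.002]
wrist_force: [-0.1, 0.6, -0.3]
finger_gap: 0.045
gripper_force: 0.0
```

Request:
drive_tool([
  [45,0,0,15,0,0,0],
  [45,0,0,0,0,0,0],
  [0,0,0,0,0,0,0],
  [0,0,0,0,0,0,0],
  [0,0,0,0,0,0,0],
])

```text
time: 52.75
eef_pos: [0.6665, 0.0546, 0.0278]
ee_rot: [0.001, 0.468, 0.884, 0.003]
wrist_force: [4.2, 2.6, -0.2]
finger_gap: 0.0097
gripper_force: 58.5
```

Request:
drive_tool([
  [0,0,0,0,0,0,0],
  [0,0,0,0,0,0,0],
])

```text
time: 52.95
eef_pos: [0.6665, 0.0546, 0.0277]
ee_rot: [0.001, 0.468, 0.884, 0.003]
wrist_force: [3.8, 2.7, 3.1]
finger_gap: 0.0096
gripper_force: 58.8
```

Run:
```python
from h import *
T=pose(); d=T[:3,3]-barpose(2.2,.062)[:3,3]; print("offset in tool",(T[:3,:3].T@d).round(4),robot.sense()["wrist_force"].round(1))
# arc deltas in tool y (stand x) and z(down), from q list
qs=np.r_[np.arange(2.2,0.29,-.1)]
P=np.array([[-.075*np.cos(q),.0175+.075*np.sin(q)] for q in qs]); S=np.c_[P[:,0]*c50+P[:,1]*s50,-(-P[:,0]*s50+P[:,1]*c50)]*1000
D=np.diff(S,axis=0); print([[0,0,round(float(a),1),round(float(b),1),0,0,0] for a,b in D])
```

```text
offset in tool [-0.0001  0.0008 -0.0023] [3.8 2.7 3.1]
[[0, 0, -0.9, -7.4, 0, 0, 0], [0, 0, -1.6, -7.3, 0, 0, 0], [0, 0, -2.4, -7.1, 0, 0, 0], [0, 0, -3.0, -6.8, 0, 0, 0], [0, 0, -3.7, -6.5, 0, 0, 0], [0, 0, -4.3, -6.1, 0, 0, 0], [0, 0, -4.9, -5.6, 0, 0, 0], [0, 0, -5.5, -5.1, 0, 0, 0], [0, 0, -6.0, -4.5, 0, 0, 0], [0, 0, -6.4, -3.9, 0, 0, 0], [0, 0, -6.7, -3.3, 0, 0, 0], [0, 0, -7.0, -2.6, 0, 0, 0], [0, 0, -7.3, -1.9, 0, 0, 0], [0, 0, -7.4, -1.1, 0, 0, 0], [0, 0, -7.5, -0.4, 0, 0, 0], [0, 0, -7.5, 0.4, 0, 0, 0], [0, 0, -7.4, 1.1, 0, 0, 0], [0, 0, -7.3, 1.8, 0, 0, 0], [0, 0, -7.0, 2.6, 0, 0, 0]]
```

Request:
drive_tool([
  [0,0,-1,-7.5,0,0,0],
  [0,0,-1.5,-7.5,0,0,0],
  [0,0,-2.5,-7,0,0,0],
  [0,0,-3,-7,0,0,0],
  [0,0,-3.5,-6.5,0,0,0],
])

```text
time: 53.45
eef_pos: [0.6579, 0.0488, 0.0632]
ee_rot: [0.002, 0.468, 0.884, 0.004]
wrist_force: [7.2, 7.7, -1.2]
finger_gap: 0.0091
gripper_force: 58.5
```

Request:
drive_tool([
  [0,0,-4.5,-6,0,0,0],
  [0,0,-5,-5.5,0,0,0],
  [0,0,-5.5,-5,0,0,0],
  [0,0,-6,-4.5,0,0,0],
  [0,0,-6.5,-4,0,0,0],
])

```text
time: 53.95
eef_pos: [0.6378, 0.0348, 0.0906]
ee_rot: [0.004, 0.468, 0.884, 0.007]
wrist_force: [7.2, 18.9, 16.7]
finger_gap: 0.0089
gripper_force: 58.8
```

Request:
drive_tool([
  [0,0,-6.5,-3.5,0,0,0],
  [0,0,-7,-2.5,0,0,0],
  [0,0,0,0,0,0,0],
])

```text
time: 54.25
eef_pos: [0.6269, 0.0273, 0.0982]
ee_rot: [0.004, 0.468, 0.884, 0.007]
wrist_force: [4.4, 16.0, 22.7]
finger_gap: 0.0088
gripper_force: 59.2
```

Run:
```python
from h import *
T=pose(); d=T[:3,3]-barpose(1.0,.062)[:3,3]; print("offset in tool",(T[:3,:3].T@d).round(4),robot.sense()["wrist_force"].round(1),robot.sense()["finger_gap"])
```

```text
offset in tool [-0.0004  0.0053 -0.0063] [ 4.4 16.  22.7] 0.008803716970889408
```

Request:
drive_tool([
  [0,0,-7,-3,0,0,0],
  [0,0,-7,-2,0,0,0],
  [0,0,-7,-1,0,0,0],
  [0,0,-7,0,0,0,0],
  [0,0,0,0,0,0,0],
])

```text
time: 54.75
eef_pos: [0.6019, 0.0105, 0.1051]
ee_rot: [0.003, 0.468, 0.884, 0.005]
wrist_force: [-7.3, 11.6, 42.3]
finger_gap: 0.0076
gripper_force: 61.6
```

Run:
```python
from h import *
T=pose(); print("stand x,z of tcp",R.from_euler("z",-ST[2]).apply(T[:3,3]-[ST[0],ST[1],0]).round(4))
for q in(1,.8,.7,.6,.5): print(q,R.from_euler("z",-ST[2]).apply(barpose(q,.062,0)[:3,3]-[ST[0],ST[1],0]).round(4))
```

```text
stand x,z of tcp [0.0108 0.0617 0.1051]
1 [0.0357 0.062  0.1009]
0.8 [0.021  0.062  0.1039]
0.7 [0.0135 0.062  0.1042]
0.6 [0.0061 0.062  0.1039]
0.5 [-0.0014  0.062   0.1028]
```

Request:
drive_tool([
  [0,0,0,-3,0,0,0],
  [40,0,0,0,0,0,0],
  [40,0,0,0,0,0,0],
  [40,0,0,0,0,0,0],
  [40,0,0,0,0,0,0],
])

```text
time: 55.25
eef_pos: [0.5992, 0.0074, 0.1033]
ee_rot: [0.001, 0.467, 0.884, 0.002]
wrist_force: [0.2, -5.2, 14.7]
finger_gap: 0.0399
gripper_force: 6.7
```

Run:
```python
from h import *
T=pose(); print("stand x,z of tcp",R.from_euler("z",-ST[2]).apply(T[:3,3]-[ST[0],ST[1],0]).round(4),robot.sense()["wrist_force"].round(1))
im=robot.get_image("wrist"); cv2.imwrite("pics/w14.png",im[:,:,::-1]); im=robot.get_image("scene"); cv2.imwrite("pics/s14.png",cv2.resize(im[110:270,130:330,::-1],None,fx=3,fy=3,interpolation=cv2.INTER_CUBIC))
h=cv2.cvtColor(im,cv2.COLOR_RGB2HSV); m=cv2.inRange(h,(20,100,70),(35,255,255)); k,l,st,ce=cv2.connectedComponentsWithStats(m); i=np.argsort(-st[1:,4])[:2]+1; print(ce[i].round(1),st[i,4])
for q in(0,.4,.6,.8,1.,1.4): print(q,proj(cam("scene"),rest2w(ST,[[-.075*np.cos(q),y,.0175+.075*np.sin(q)] for y in(.059,-.059)])).round(1).tolist())
```

```text
stand x,z of tcp [0.0068 0.0606 0.1033] [ 0.2 -5.2 14.7]
[[200.9 162. ]
 [244.4 180.8]] [64 45]
0 [[246.0, 175.8], [205.5, 158.5]]
0.4 [[240.9, 180.6], [199.6, 162.7]]
0.6 [[237.9, 184.4], [196.3, 166.3]]
0.8 [[235.0, 189.1], [193.2, 170.7]]
1.0 [[232.1, 194.5], [190.2, 175.8]]
1.4 [[227.1, 205.9], [185.4, 186.8]]
```

View pics/s14.png

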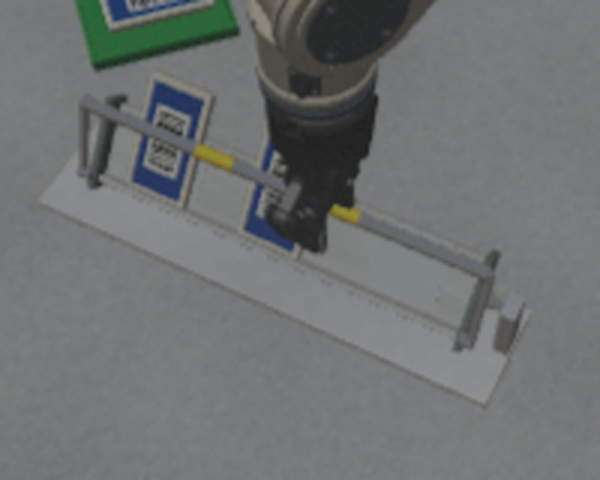

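Request:
drive_tool([
  [40,0,0,-15,0,0,0],
  [0,0,8,-15,0,0,0],
  [0,0,10,0,0,0,0],
  [0,0,10,0,0,0,0],
  [0,0,0,0,0,0,0],
])

```text
time: 55.85
eef_pos: [0.6219, 0.025, 0.131]
ee_rot: [-0.001, 0.467, 0.884, 0.002]
wrist_force: [-0.4, -0.6, -0.3]
finger_gap: 0.0003
gripper_force: 0.0
```

Run:
```python
from h import *
T=pose(); print("stand of tcp",R.from_euler("z",-ST[2]).apply(T[:3,3]-[ST[0],ST[1],0]).round(4),robot.sense()["finger_gap"])
im=robot.get_image("scene"); h=cv2.cvtColor(im,cv2.COLOR_RGB2HSV); m=cv2.inRange(h,(20,100,70),(35,255,255)); k,l,st,ce=cv2.connectedComponentsWithStats(m); i=np.argsort(-st[1:,4])[:2]+1; print(ce[i].round(1),st[i,4])
t=mk(stand2w(ST,[.032,.061,.079])[0],[0,0,-1],ax(np.degrees(ST[2])+90)); plan(0,t,step=15)
```

```text
stand of tcp [0.0354 0.0625 0.131 ] 0.0002826967146113619
[[200.8 162. ]
 [243.9 180.2]] [62 54]
[[0, -0.0, -1.0, 13.0, 0.0, -0.001, 0.001], [0, -1.0, -0.0, 13.0, 0.001, -0.001, 0.001], [0, -0.0, -1.0, 13.0, 0.0, -0.001, 0.0], [0, -0.8, -0.7, 12.7, 0.001, -0.0, 0.001]]
--
```

Request:
drive_tool([
  [0,0,0,13,0,0,0],
  [0,0,0,13,0,0,0],
  [0,0,0,13,0,0,0],
  [0,0,0,12,0,0,0],
  [0,0,0,0,0,0,0],
])

```text
time: 56.4
eef_pos: [0.6196, 0.0242, 0.078]
ee_rot: [-0.002, 0.468, 0.884, 0.001]
wrist_force: [-0.2, -0.0, 0.1]
finger_gap: -0.0001
gripper_force: 0.0
```

Request:
drive_tool([
  [0,0,-8,0,0,0,0],
  [0,0,-8,0,0,0,0],
  [0,0,-5,0,0,0,0],
  [0,0,-4,0,0,0,0],
  [0,0,0,0,0,0,0],
])

```text
time: 56.9
eef_pos: [0.6003, 0.0099, 0.081]
ee_rot: [-0.0, 0.468, 0.884, 0.002]
wrist_force: [-0.3, -0.0, 0.1]
finger_gap: 0.0001
gripper_force: 0.0
```

Request:
drive_tool([
  [0,0,-4,0,0,0,0],
  [0,0,-4,0,0,0,0],
  [0,0,0,0,0,0,0],
])

```text
time: 57.2
eef_pos: [0.5941, 0.0058, 0.0806]
ee_rot: [-0.0, 0.468, 0.884, 0.002]
wrist_force: [-0.4, -0.1, 0.3]
finger_gap: 0.0002
gripper_force: 0.0
```

Request:
drive_tool([
  [0,0,-4,0,0,0,0],
  [0,0,-4,0,0,0,0],
  [0,0,0,0,0,0,0],
])

```text
time: 57.5
eef_pos: [0.5863, 0.0009, 0.0804]
ee_rot: [-0.001, 0.468, 0.884, 0.001]
wrist_force: [-1.2, 0.6, -0.3]
finger_gap: 0.0001
gripper_force: 0.0
```

```bash
cat > bar.py <<'E'
from h import *
T=pose(); print("stand of tcp",R.from_euler("z",-ST[2]).apply(T[:3,3]-[ST[0],ST[1],0]).round(4),R.from_euler("z",-ST[2]).apply(robot.sense()["wrist_force"]).round(1))
im=robot.get_image("scene"); h=cv2.cvtColor(im,cv2.COLOR_RGB2HSV); m=cv2.inRange(h,(20,100,70),(35,255,255)); k,l,st,ce=cv2.connectedComponentsWithStats(m); i=np.argsort(-st[1:,4])[:2]+1; print(ce[i].round(1),st[i,4])
E
python3 bar.py
```

```text
stand of tcp [-0.0075  0.0624  0.0804] [-0.6  1.2 -0.3]
[[204.6 159.4]
 [249.8 178.4]] [60 22]
```

Request:
drive_tool([
  [0,0,-4,0,0,0,0],
  [0,0,0,0,0,0,0],
])

```text
time: 57.75
eef_pos: [0.5834, -0.0013, 0.0805]
ee_rot: [-0.001, 0.468, 0.884, 0.002]
wrist_force: [-0.1, -0.1, 0.1]
finger_gap: -0.0002
gripper_force: 0.0
```

Request:
drive_tool([
  [0,0,-3,0,0,0,0],
  [0,0,0,0,0,0,0],
])

```text
time: 57.95
eef_pos: [0.5812, -0.0029, 0.0805]
ee_rot: [-0.001, 0.468, 0.884, 0.002]
wrist_force: [-0.1, 0.1, -0.4]
finger_gap: 0.0001
gripper_force: 0.0
```

Request:
drive_tool([
  [0,0,-2,0,0,0,0],
  [0,0,0,0,0,0,0],
])

```text
time: 58.15
eef_pos: [0.5797, -0.0038, 0.0805]
ee_rot: [-0.001, 0.468, 0.884, 0.002]
wrist_force: [-0.5, 0.0, 0.3]
finger_gap: -0.0001
gripper_force: 0.0
```

```bash
python3 bar.py
```

```text
stand of tcp [-0.0156  0.0622  0.0805] [-0.4  0.3  0.3]
[[205.8 158.9]
 [250.7 177.6]] [62 23]
```

Request:
drive_tool([
  [0,0,-2,0,0,0,0],
  [0,0,0,0,0,0,0],
])

```text
time: 58.4
eef_pos: [0.5794, -0.0045, 0.0808]
ee_rot: [0.0, 0.468, 0.884, 0.003]
wrist_force: [4.0, 2.5, -2.4]
finger_gap: -0.0
gripper_force: 1.8
```

Request:
drive_tool([
  [0,0,-2,0,0,0,0],
  [0,0,0,0,0,0,0],
])

```text
time: 58.6
eef_pos: [0.5793, -0.005, 0.0812]
ee_rot: [0.002, 0.468, 0.884, 0.004]
wrist_force: [6.7, 7.4, -3.2]
finger_gap: -0.0001
gripper_force: 4.1
```

Request:
drive_tool([
  [0,0,-2,0,0,0,0],
  [0,0,0,0,0,0,0],
])

```text
time: 58.8
eef_pos: [0.5793, -0.0056, 0.0817]
ee_rot: [0.003, 0.468, 0.884, 0.005]
wrist_force: [11.1, 10.3, -3.5]
finger_gap: 0.0001
gripper_force: 6.2
```

```bash
python3 bar.py
```

```text
stand of tcp [-0.017   0.061   0.0817] [15.   2.4 -3.5]
[[205.9 158.9]
 [250.7 177.6]] [60 23]
```

Request:
drive_tool([
  [0,0,10,0,0,0,0],
  [0,0,20,0,0,0,0],
  [0,0,20,-20,0,0,0],
  [0,0,0,-45,0,0,0],
  [0,0,0,-45,0,0,0],
])

```text
time: 59.35
eef_pos: [0.6155, 0.0209, 0.1907]
ee_rot: [-0.002, 0.467, 0.884, 0.001]
wrist_force: [1.0, -0.4, 0.5]
finger_gap: 0.0001
gripper_force: 0.0
```

Request:
drive_tool([
  [0,0,0,-45,0,0,0],
  [0,0,-45,0,0,0,0],
  [0,0,-45,0,0,0,0],
  [0,0,-45,0,0,0,0],
  [0,45,0,0,0,0,0],
])

```text
time: 59.85
eef_pos: [0.4769, -0.0239, 0.2353]
ee_rot: [-0.001, 0.472, 0.882, 0.001]
wrist_force: [0.5, 0.8, 0.8]
finger_gap: -0.0
gripper_force: 0.0
```

Request:
drive_tool([
  [0,45,0,0,0,0,0],
  [0,45,0,0,0,0,0],
  [0,0,0,0,0,0,0],
  [0,0,0,0,0,0,0],
])

```text
time: 60.25
eef_pos: [0.4282, 0.0566, 0.2358]
ee_rot: [-0.0, 0.467, 0.884, 0.002]
wrist_force: [0.5, -0.8, 0.7]
finger_gap: 0.0001
gripper_force: 0.0
```

```bash
python3 bar.py
python3 - <<'E'
from h import *
a=robot.get_image("scene"); b=robot.get_image("top")
a=cv2.resize(a[70:270,130:330,::-1],(400,400),interpolation=cv2.INTER_CUBIC); b=cv2.resize(b[90:290,80:440,::-1],(400,222),interpolation=cv2.INTER_CUBIC); b=np.pad(b,((0,178),(0,0),(0,0)))
cv2.imwrite("pics/fin.png",np.hstack([a,b]))
E
```

```text
stand of tcp [-0.1072  0.1972  0.2358] [-0.  -0.9  0.7]
[[246.5 176. ]
 [205.8 158.9]] [67 61]
```

View pics/fin.png

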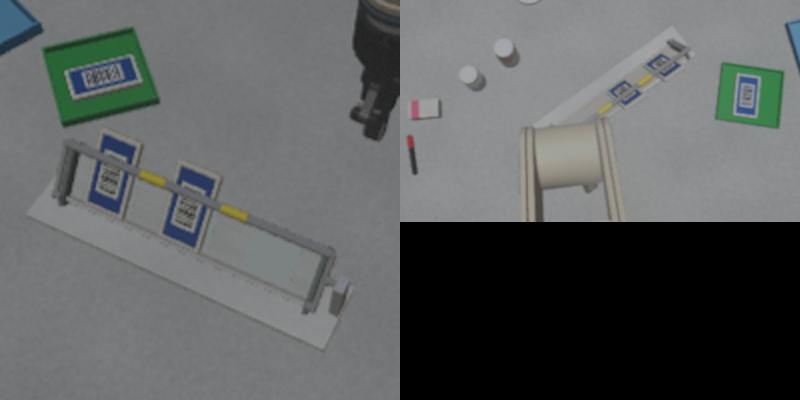

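Both cards are loaded barcode out, the bar is shut (its sleeves sit where the model puts them at 0), the checked card lies flat in the tray, and the bystanders haven't moved. I'm handing the job in.

```bash
python3 -c "
from bench import robot
print(robot.sign_off())"
```

```text
the job is handed in; nothing more can be done
None
```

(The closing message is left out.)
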